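Lock the specimen carrier and slide it into the dispatch bay

TASK

Get the specimen carrier ready for the courier: shut its lid, swing the brass hasp down flat over the staple, and push the red-handled locking pin fully home through the staple. Then slide the locked carrier along the desk between the flared guide rails until it is fully home against the end stop of the dispatch bay. Keep the carrier upright and leave the jar, mug and stapler where they are.

Things in the scene. Friction and masses are not known exactly. Their poses are not given: they have to be found in the camera images.
- case: Specimen carrier, loose: white box 140 mm (its x) by 220 mm (its y), 85 mm to the rim, blue lid; 112 mm high shut. 0.75 to 1.0 kg in all; sliding it takes 4 to 7 N. Origin: centre of its underside, z up. Hasp, staple and pin are on its +x face, the lid hinge along its -x rim; its +y end leads into the bay. The pin's barrel is at y -60 to -40 mm, 22 mm out of the +x face
- case_end (a point): Centre of the flat -y end face of the carrier, 60 mm above the desk; a place to push it towards the bay. The face is 140 mm wide and 112 mm high (lid shut)
- staple (a point): Centre of the opening of the steel staple, a square eye on the middle of the carrier's +x face: this point is 14 mm out of the face and 64 mm up. The opening looks along the carrier's y and is 14 mm high; the eye is 6 mm thick along y, stands 27 mm out of the face and spans 52 to 76 mm above the desk
- lid (a joint): Lid angle, rad: 0 shut, grows as it opens, up to 1.6. The hinge line is along the carrier's y at x = -70 mm, 85 mm above the desk. The lid is 140 mm long from the hinge, 220 mm wide, 27 mm thick overall. The hinge is stiff (0.27 N m): the lid stays where it is left
- lid_edge (a point): Middle of the lid's free front edge, on its outer (upper) face, 140 mm from the hinge line
- hasp (a joint): Angle of the hasp leaf against the lid, rad: 0 shut (flat along the carrier's front with the staple through its slot), pi/2 sticking straight out of the front, up to 2.7. Friction (0.032 N m) holds it where it is left
- hasp_hinge (a point): Middle of the hasp's hinge axis, which runs along the carrier's y on the lid's front face: 5 mm out of that face, 8 mm below the lid's top; lid shut: 75 mm in front of the carrier's middle, 104 mm above the desk
- hasp_tip (a point): Free end of the hasp leaf, 70 mm from its hinge. Brass leaf 50 mm wide, 4 mm thick, with a slot 12 mm wide from 27 to 59 mm from the hinge for the staple, and a 7 mm lip on the outer side at the end. When shut, the staple stands 20 mm out through the slot, so push the leaf beside or above the staple
- pin (a joint): Travel of the captive locking pin, m, along the carrier's +y: 0 drawn back, 0.046 fully home. The 10 mm steel pin slides in its barrel with 2 N friction and stays where it is left; home, its end stands 12 mm past the staple's middle and the hasp cannot lift
- pin_grip (a point): Middle of the pin's upright red handle: a sleeve 14 mm across, reaching from 74 to 102 mm above the desk (this point is at 88 mm), 38 mm out of the carrier's front face. It moves with the pin, from y = -109 mm (drawn back) to y = -63 mm (home) in the carrier's frame
- bay: Dispatch bay, fixed: two aluminium rails 22 mm high with slippery white liners, 146 to 149 mm apart inside, flared mouth, end stop, green mat. Origin: on the desk where the centre of the carrier's underside lies when home; axes then as the carrier's. Entered along its +y: flare 222 mm wide inside at y = -110 mm, parallel from y = 0, end stop face at y = +110 mm
- jar: Bystander: screw-top specimen jar 62 mm across, 85 mm high, loose; origin at the centre of its underside
- mug: Bystander: blue mug 82 mm across, 92 mm high, loose; origin at the centre of its underside
- stapler: Bystander: desk stapler 150 x 36 x 55 mm, loose, long along its x; origin at the centre of its underside

How it is judged:
By the outcome, as a careful person would: the job done as asked, in the order asked, and still so for the second after the job is handed in, with the robot touching nothing.
It also fails if it takes over 70 s, if anything falls off the work surface, if the arm or the gripper's body presses on something with over 40 N, if the wrist force passes 120 N, or if a joint passes its speed limit or range.

ROBOT

A 7-joint arm with a two-finger parallel gripper is mounted at the origin on the work surface. World frame = base frame: x ahead of the robot, y to its left, z up, the work surface at z = 0. Lengths are in m, angles in rad, forces in N, time in s.
With the tool pointing down it reaches from about 0.425 to 0.875 m from the base axis. Payload 4.7 kg.
Tool frame: the origin (TCP) lies on the centre line of the jaws, within the pads' length; the fingertips stand ahead of it and the grasp point (between the pads) lies 8 mm behind it (ctrl.finger_overhang is the x of the fingertips in the tool frame, in m); x points along the fingers, z is the direction in which the jaws open and shut, and the axes are right-handed (so a half turn about x gives the same grasp; the last joint's range is limited). The gripper opens to 87 mm and grips with 3 to 60 N. Pads are 19 mm wide; open, the fingers measure 117 mm over their backs; the gripper's body (75 mm by 190 mm) begins 51 mm behind the grasp point.
Start: joints at [1.245, 0.321, -0.07, 1.45, 0.023, 1.371, -0.057], TCP at [0.217, -0.613, 0.234] pointing down, gripper open.
Joint ranges: [-2.86, 2.86], [-0.3, 2.09], [-1.38, 1.24], [0.06, 2.45], [-1.56, 4.7], [0.09, 2.05], [-2.69, 2.69]. Speed limits (rad/s): [2.57, 2.57, 3.14, 3.14, 3.14, 3.14, 3.14].

INTERFACE

Orientations are given as a rotation vector (axis times angle).
In Python, from bench import readout, viewer, job, nets, ctrl gives the robot as it stands.
- The arm moves only by the shell command python3 -m creep 'ROWS' [FORCE]. ROWS is JSON, a list of rows, each an object with "linear": the shift along the tool's x, y, z in m, a list of three; "twist": the turn, a rotation vector about the tool's x, y, z in degrees, a list of three; "fingers": the gripper's target within -1 to 1 (shut at 1, half-way at 0, fully open at -1). A call has 1 to 8 rows; each row is the pose to reach, as a shift and turn from the pose commanded when the call began, along the tool's axes at that moment; what a row does not reach only later rows make up. A row lasts 1/12 s, in which the tool goes at most 41.7 mm and 7.16 degrees, less where a joint would pass 70% of its speed; a pose out of reach is approached as far as the arm can. A call with a gripper value outside its range is refused whole. The fingers move at their own pace and stop on an object; FORCE is the grip in N (left out, the last holds). Time passes only in rows, so rows that repeat a pose let the fingers close. It gives the time, the measured TCP pose, the force and the opening at its end, in the units of the state.
- readout.get_state(): the state, without advancing time (a new reading comes with each control period).
- viewer.get_image(name): name is "side" or "top" or "wrist"; returns (picture, depth): 480x640x3 uint8, red, green, blue; 480x640 float32, m along the optical axis (not along the pixel's ray), 0 where there is no reading.
- viewer.camera_params(name): a dict with "K" (3x3 intrinsics, pixels), "cam_to_world" (4x4, takes a point from camera to world coordinates). Camera axes: x right, y down, z forward; pixel columns grow to the right and rows downward; lengths in m; the calibration is good to about 2 mm. A picture is of the moment at which its call begins: read the wrist's pose just before it. camera_params takes no time and is no camera call; for the wrist camera it gives the pose at the moment of the call.
- job.close_job(): hands the job in, once; it reports no verdict.
Trained networks look in the newest picture that a camera, given by its name, has taken for a name from the list of things; names that differ only in an ending like _2 or _b are one class to them, and where a whole thing is asked for, a point or a joint stands for the part that bears it (a point fixed in the world has none). Each returns a list of dicts, best first, with "conf" (0 to 1); they miss things now and then, are a little off and sometimes report something else, mostly with a low value. They report only what shows in the picture. A call takes as long as a camera call.
- nets.boxes_of(camera, label): "centre" ([x, y, z] in m, in world coordinates, good to about 4 mm: the middle of the surface that is visible of it).
- nets.place_of(camera, label): "centre" ([x, y, z] in m, in world coordinates, good to about 4 mm: a listed point, or the origin of a listed thing).
The state is a dict: "time": time; "joint_positions": joint angles; "qd": joint speeds; "joint_torque": joint torques, N m; "position": TCP position; "tool_rot": TCP orientation; "ft_force": force on the tool from outside, world axes, zero at the start; "torque": the same for the moment, N m; "grip_width": opening from 0.0 (shut) to 1.0 (fully open).
Only numpy, scipy, OpenCV 4.12 (cv2) and the standard library are available. Lean on these libraries where they do the work, as an engineer would, in place of code of your own. Each camera call takes 0.05 s, during which the arm holds its last target.

## Working session

There is one attempt and no reset: what is moved stays moved. The work goes in short steps, Python scripts to look and compute and a shell command to move; the robot and the scene stay as the last step left them, time stands still between calls to the robot, and variables do not carry over. Pictures are saved under pics/ and viewed, and the job is handed in when it is done.

```bash
ls -la; mkdir -p pics; python3 - <<'E'
from bench import readout, viewer, nets, ctrl
import cv2, numpy as np
print(readout.get_state()); print(ctrl.finger_overhang)
for n in ("side","top","wrist"):
    im,d=viewer.get_image(n); cv2.imwrite(f"pics/{n}0.png",im[:,:,::-1]); np.save(f"pics/{n}0.npy",d)
    p=viewer.camera_params(n); print(n,np.round(p["K"],1).tolist(),np.round(p["cam_to_world"],3).tolist())
E
```

```text
total 12
drwxr-xr-x  3 agent agent 4096 Dec  6 21:07 .
drwxr-xr-x 23 root  root  4096 Dec  6 21:07 ..
drwxr-xr-x  2 agent agent 4096 Dec  6 21:07 pics
{'time': 0.0, 'joint_positions': array([ 1.24511578,  0.32178642, -0.07008259,  1.45168516,  0.02261431,
        1.37077347, -0.05690109]), 'qd': array([-0.00179076,  0.00093227,  0.00071997,  0.00029717,  0.00094373,
        0.00056038,  0.00038949]), 'joint_torque': array([ 1.10350327e-04, -4.91287351e+01, -4.03740825e-01, -3.12528241e+01,
       -6.37660269e-02,  4.36730019e-02,  1.88500258e-04]), 'position': array([ 0.21640385, -0.61235754,  0.23248012]), 'tool_rot': array([ 0.9563721 ,  1.35263914, -0.95474531]), 'ft_force': array([-0.35205461,  0.10979185,  0.28047554]), 'torque': array([ 0.00304058, -0.04343574, -0.00360505]), 'grip_width': 0.9993143819054501}
0.011
side [[610.4, 0.0, 313.0], [0.0, 610.4, 244.7], [0.0, 0.0, 1.0]] [[0.973, -0.15, 0.174, 0.394], [-0.23, -0.648, 0.726, -0.683], [0.004, -0.747, -0.665, 0.751], [0.0, 0.0, 0.0, 1.0]]
top [[436.1, 0.0, 311.7], [0.0, 436.1, 241.1], [0.0, 0.0, 1.0]] [[0.026, -0.994, 0.108, 0.503], [-0.999, -0.028, -0.018, 0.055], [0.021, -0.108, -0.994, 0.84], [0.0, 0.0, 0.0, 1.0]]
wrist [[379.4, 0.0, 321.1], [0.0, 379.4, 241.0], [0.0, 0.0, 1.0]] [[0.333, -0.912, -0.24, 0.281], [-0.943, -0.323, -0.084, -0.59], [-0.001, 0.254, -0.967, 0.385], [0.0, 0.0, 0.0, 1.0]]
```

View pics/side0.png

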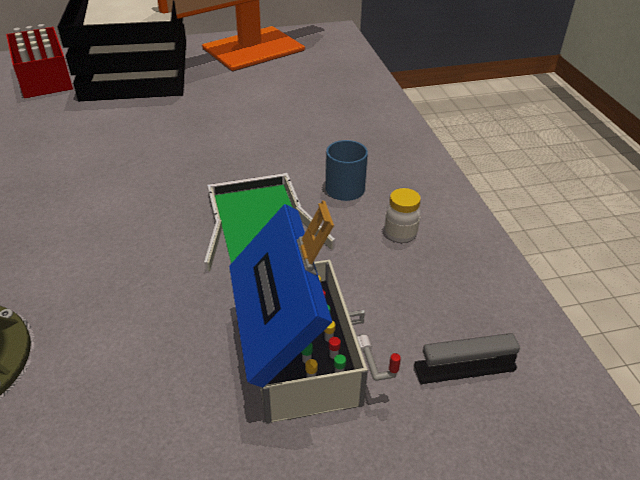

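View pics/top0.png

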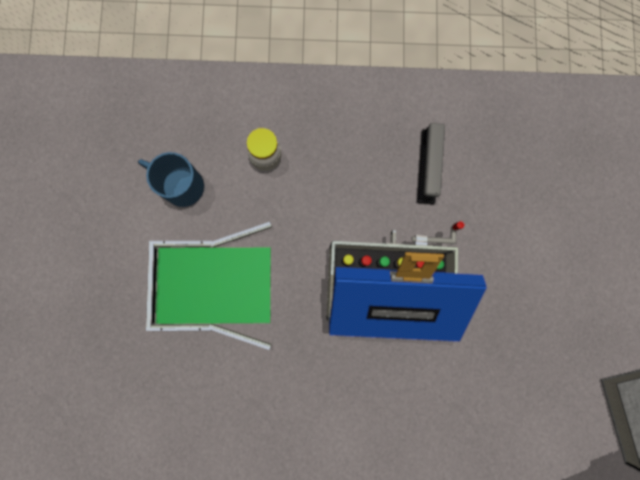

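```bash
python3 - <<'E'
from bench import readout, viewer, nets, ctrl
import numpy as np
for c in ("top","side"):
  for l in ["case","case_end","staple","lid","lid_edge","hasp_hinge","hasp_tip","pin_grip","bay","jar","mug","stapler"]:
    try:
      r=nets.place_of(c,l); print(c,l,[(np.round(a["centre"],3).tolist(),round(a["conf"],2)) for a in r[:2]])
    except Exception as e: print(c,l,e)
print(readout.get_state()["time"])
E
```

```text
top case []
top case_end [([0.513, -0.218, 0.06], 0.56)]
top staple [([0.597, -0.105, 0.067], 0.75), ([0.511, -0.217, 0.062], 0.62)]
top lid it knows: bay, case, case_end, hasp_hinge, hasp_tip, jar, lid_edge, mug, pin_grip, staple, stapler
top lid_edge []
top hasp_hinge [([0.524, -0.103, 0.208], 0.93)]
top hasp_tip [([0.548, -0.105, 0.275], 0.65)]
top pin_grip [([0.621, -0.213, 0.084], 0.78)]
top bay [([0.508, 0.22, 0.002], 0.74)]
top jar [([0.763, 0.134, -0.002], 0.94)]
top mug [([0.693, 0.287, -0.0], 0.96)]
top stapler [([0.754, -0.187, 0.002], 0.91)]
side case [([0.511, -0.109, -0.001], 0.77)]
side case_end [([0.512, -0.213, 0.058], 0.64)]
side staple [([0.602, -0.106, 0.064], 0.8)]
side lid it knows: bay, case, case_end, hasp_hinge, hasp_tip, jar, lid_edge, mug, pin_grip, staple, stapler
side lid_edge [([0.516, -0.11, 0.212], 0.66), ([0.512, -0.105, -0.003], 0.25)]
side hasp_hinge [([0.523, -0.1, 0.206], 0.8), ([0.766, 0.135, 0.001], 0.66)]
side hasp_tip [([0.554, -0.1, 0.271], 0.69), ([0.515, -0.108, 0.001], 0.63)]
side pin_grip [([0.622, -0.218, 0.086], 0.7)]
side bay [([0.509, 0.225, -0.001], 0.58)]
side jar [([0.763, 0.137, 0.004], 0.95)]
side mug [([0.697, 0.286, -0.0], 0.86), ([0.513, -0.106, -0.001], 0.56)]
side stapler [([0.754, -0.186, -0.001], 0.84)]
1.25
```

The side view shows the lid half open (free edge about (290,210) to (325,320)) with the hasp leaf standing up at (318,232). The red pin handle is at (395,362) and the bay at (255,215). The top view shows the case's front rim from (332,243) to (457,250), nearly square to the bay rails. Next I measure both yaws and cross-check the heights from the two views.

```bash
cat > h.py <<'E'
import numpy as np, cv2
from scipy.spatial.transform import Rotation as R
from bench import readout, viewer, nets, ctrl
def deproj(p,u,v,d):
    K=p["K"];T=np.array(p["cam_to_world"])
    c=np.stack([(u-K[0][2])/K[0][0]*d,(v-K[1][2])/K[1][1]*d,d],-1)
    return c@T[:3,:3].T+T[:3,3]
def cloud(p,d):
    v,u=np.mgrid[0:480,0:640]; X=deproj(p,u,v,d); X[d<=0]=np.nan; return X
def shoot(n,f):
    im,d=viewer.get_image(n); cv2.imwrite(f"pics/{f}.png",im[:,:,::-1]); return im,d,cloud(viewer.camera_params(n),d)
def tri(obs):
    A=[];b=[]
    for p,u,v in obs:
        T=np.array(p["cam_to_world"]);K=p["K"]
        r=T[:3,:3]@np.array([(u-K[0][2])/K[0][0],(v-K[1][2])/K[1][1],1]);r/=np.linalg.norm(r)
        P=np.eye(3)-np.outer(r,r);A.append(P);b.append(P@T[:3,3])
    return np.linalg.lstsq(np.vstack(A),np.hstack(b),rcond=None)[0]
def st():
    s=readout.get_state(); print("t",round(s["time"],2),"pos",np.round(s["position"],4),"F",np.round(s["ft_force"],2),"grip",round(s["grip_width"],2))
    print("tool axes cols(x,y,z):\n",np.round(R.from_rotvec(s["tool_rot"]).as_matrix(),3)); return s
E
python3 - <<'E'
from h import *
s=st()
def load(n): return cv2.imread(f"pics/{n}0.png")[:,:,::-1].astype(int),np.load(f"pics/{n}0.npy"),viewer.camera_params(n)
it,dt,pt=load("top"); isd,ds,ps=load("side")
def blob(im,m):
    n,l,stt,c=cv2.connectedComponentsWithStats(m.astype(np.uint8)); k=1+np.argmax(stt[1:,4]); return c[k],stt[k]
red=lambda im:(im[...,0]>120)&(im[...,1]<60)&(im[...,2]<60)
mt=red(it);mt[:,:445]=0;mt[:210]=0;mt[240:]=0; ms=red(isd);ms[:,:385]=0;ms[:345]=0
bt,bs=blob(it,mt),blob(isd,ms);print(bt,bs)
print("handle tri",tri([(pt,*bt[0]),(ps,*bs[0])]))
# case wall tops & faces
Xt,Xs=cloud(pt,dt),cloud(ps,ds)
white=lambda im:(im.min(-1)>150)
# front rim line in top: points z 0.075-0.095, whitish
m=(Xt[...,2]>.075)&(Xt[...,2]<.095)&(Xt[...,0]>.565)&(Xt[...,0]<.595)&(abs(Xt[...,1]+.107)<.105)
P=Xt[m];print("rim n",len(P)); 
if len(P)>20: 
    c=np.polyfit(P[:,1],P[:,0],1);print("rim slope deg",np.degrees(c[0]),"x at y=-.107",np.polyval(c,-.107),P[:,1].min(),P[:,1].max())
# -y end face from side
m=(Xs[...,2]>.015)&(Xs[...,2]<.07)&(abs(Xs[...,1]+.217)<.015)&(abs(Xs[...,0]-.512)<.06)
P=Xs[m];c=np.polyfit(P[:,0],P[:,1],1);print("end n",len(P),"slope deg",np.degrees(c[0]),"y at .512",np.polyval(c,.512),P[:,0].min(),P[:,0].max())
# mat
m=(it[...,1]>120)&(it[...,0]<60)&(it[...,2]<90);m[:,300:]=0
q=cv2.minAreaRect(np.argwhere(m)[:,::-1].astype(np.float32));bx=cv2.boxPoints(q);print(q)
# project box to z=0
def onz(p,u,v,z):
    T=np.array(p["cam_to_world"]);K=p["K"];r=T[:3,:3]@np.array([(u-K[0][2])/K[0][0],(v-K[1][2])/K[1][1],1]);return T[:3,3]+r*(z-T[2,3])/r[2]
print(np.round([onz(pt,*b,0.001) for b in bx],4))
# lid plane
m=(it[...,2]>110)&(it[...,0]<60)&(it[...,1]<90);m[:,:325]=0
P=Xt[m&(Xt[...,2]>.08)];c,_,_,_=np.linalg.lstsq(np.c_[P[:,0],P[:,1],np.ones(len(P))],P[:,2],rcond=None);print("lid z=",c,"angle",np.degrees(np.arctan(c[0])),P.min(0),P.max(0))
E
```

```text
t 1.25 pos [ 0.2166 -0.6128  0.2336] F [-0.71 -0.48 -0.83] grip 1.0
tool axes cols(x,y,z):
 [[-0.     0.943  0.333]
 [-0.     0.333 -0.943]
 [-1.    -0.     0.   ]]
(array([459.82857143, 224.74285714]), array([457, 222,   7,   7,  35], dtype=int32)) (array([395.0862069 , 356.74137931]), array([391, 353,   9,   8,  58], dtype=int32))
handle tri [ 0.61976523 -0.21352791  0.09851977]
rim n 406
rim slope deg 2.0130217018384013 x at y=-.107 0.5811346687426368 -0.2113899653798726 -0.002383659320361997
end n 1995 slope deg -1.368901304744005 y at .512 -0.2138664848807597 0.45201683548719157 0.5719401572226899
((194.99996948242188, 285.0), (77.99998474121094, 73.99998474121094), 0.0)
[[0.433  0.3296 0.001 ]
 [0.5728 0.3385 0.001 ]
 [0.5769 0.1895 0.001 ]
 [0.4365 0.1832 0.001 ]]
lid z= [ 1.03358381 -0.02641798 -0.33197046] angle 45.94613045183931 [ 0.4235755  -0.21199234  0.10230627] [0.53494848 0.00831445 0.21103094]
```

View pics/wrist0.png

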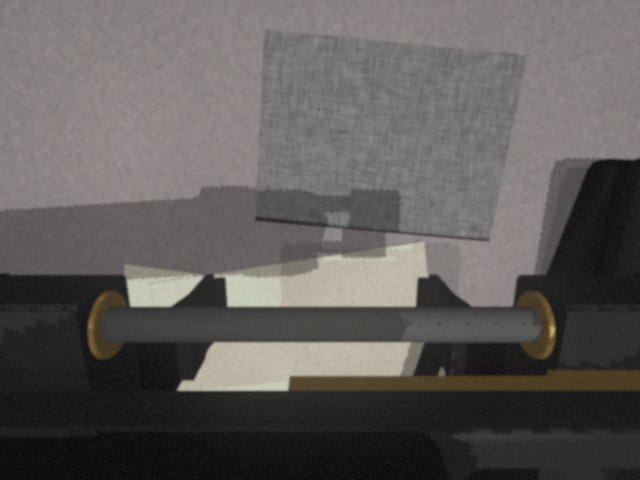

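```bash
python3 -m creep '[{"linear":[0,0.025,-0.02],"twist":[-4,0,0],"fingers":1},{"linear":[-0.002,0.05,-0.04],"twist":[-8,0,0],"fingers":1},{"linear":[-0.003,0.075,-0.06],"twist":[-13,0,0],"fingers":1},{"linear":[-0.004,0.1,-0.08],"twist":[-17,0,0],"fingers":1},{"linear":[-0.006,0.125,-0.1],"twist":[-22,0,0],"fingers":1},{"linear":[-0.008,0.15,-0.12],"twist":[-26,0,0],"fingers":1},{"linear":[-0.01,0.175,-0.14],"twist":[-30,0,0],"fingers":1},{"linear":[-0.01,0.2,-0.158],"twist":[-34.5,0,0],"fingers":1}]' 20
cat >> h.py <<'E'
def plan(pos,yaw=None,tilt=0):
    """deltas in tool axes to reach world pos; yaw deg = heading of tool y (90=world +y); tilt about tool z after"""
    s=readout.get_state(); M=R.from_rotvec(s["tool_rot"]).as_matrix()
    print("linear",np.round(M.T@(np.array(pos)-s["position"]),4))
    if yaw is not None:
        a=np.radians(yaw); y=np.array([np.cos(a),np.sin(a),0]);x=np.array([0,0,-1.]);z=np.cross(x,y)
        T=np.c_[x,y,z]@R.from_euler("z",tilt,degrees=True).as_matrix()
        print("twist",np.round(np.degrees(R.from_matrix(M.T@T).as_rotvec()),2))
E
python3 - <<'E'
from h import *
st(); plan([.49,-.18,.25],88.5)
# bay rails
ds=np.load("pics/side0.npy");dt=np.load("pics/top0.npy")
for n,d in (("side",ds),("top",dt)):
    X=cloud(viewer.camera_params(n),d)
    for nm,x0,x1 in (("left",.42,.445),("right",.572,.6)):
        m=(X[...,2]>.014)&(X[...,2]<.03)&(X[...,1]>.235)&(X[...,1]<.325)&(X[...,0]>x0-.015)&(X[...,0]<x1+.015)
        P=X[m]
        if len(P)>10:
            c=np.polyfit(P[:,1],P[:,0],1);print(n,nm,len(P),"slope deg",np.degrees(c[0]),"x at .222",np.polyval(c,.222),"range",P[:,0].min(),P[:,0].max())
    m=(X[...,2]>.014)&(X[...,2]<.03)&(X[...,1]>.32)&(X[...,1]<.35)&(abs(X[...,0]-.508)<.06)
    P=X[m]
    if len(P)>10: c=np.polyfit(P[:,0],P[:,1],1);print(n,"stop",len(P),np.degrees(c[0]),"y mean",np.polyval(c,.508),P[:,1].min())
E
```

```text
time: 1.92
position: [0.3533, -0.3958, 0.2443]
tool_rot: [0.489, 1.514, -0.49]
ft_force: [0.4, 0.3, -0.1]
grip_width: 0.478
t 1.92 pos [ 0.3533 -0.3958  0.2443] F [ 0.37  0.34 -0.09] grip 0.48
tool axes cols(x,y,z):
 [[ 0.001  0.585  0.811]
 [-0.001  0.811 -0.585]
 [-1.    -0.001  0.001]]
linear [-0.0059  0.2549 -0.0154]
twist [-34.32   0.05   0.05]
side left 128 slope deg -1.5623110997330698 x at .222 0.4253024626629421 range 0.4186225764707809 0.429094464609803
side right 149 slope deg -2.2245257717951628 x at .222 0.5823866177036966 range 0.5751909043715343 0.5865335346702814
side stop 357 1.6046875333740116 y mean 0.33433523266679993 0.32578664225881215
top left 244 slope deg -1.4967833261629382 x at .222 0.42638074500033724 range 0.42028188790949766 0.42955756200493905
top right 226 slope deg -2.243841224764559 x at .222 0.5839213754660754 range 0.5771046353436801 0.5869592339853945
top stop 393 1.7266298043349182 y mean 0.3381967746899987 0.3325160867076891
```

```bash
python3 -m creep '[{"linear":[0,0.032,-0.002],"twist":[-4.3,0,0],"fingers":1},{"linear":[-0.002,0.064,-0.004],"twist":[-8.6,0,0],"fingers":1},{"linear":[-0.003,0.096,-0.006],"twist":[-13,0,0],"fingers":1},{"linear":[-0.004,0.128,-0.008],"twist":[-17.2,0,0],"fingers":1},{"linear":[-0.006,0.16,-0.01],"twist":[-21.5,0,0],"fingers":1},{"linear":[-0.006,0.19,-0.012],"twist":[-25.8,0,0],"fingers":1},{"linear":[-0.006,0.225,-0.014],"twist":[-30,0,0],"fingers":1},{"linear":[-0.006,0.255,-0.015],"twist":[-34.3,0,0],"fingers":1}]'
python3 - <<'E'
from h import *
st(); shoot("side","side1")
E
```

```text
time: 2.58
position: [0.4913, -0.18, 0.25]
tool_rot: [0.02, 1.57, -0.02]
ft_force: [0.6, -0.1, 0.4]
grip_width: 0.012
t 2.58 pos [ 0.4913 -0.18    0.25  ] F [ 0.57 -0.1   0.43] grip 0.01
tool axes cols(x,y,z):
 [[ 0.001  0.026  1.   ]
 [-0.     1.    -0.026]
 [-1.    -0.     0.001]]
```

View pics/side1.png

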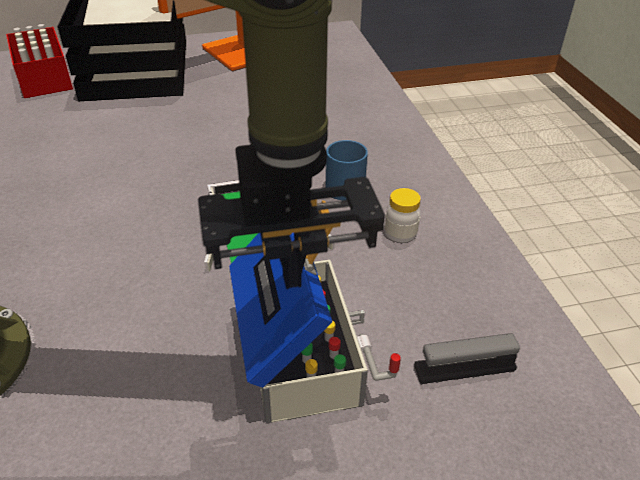

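```bash
python3 -m creep '[{"linear":[0.02,0,0],"twist":[0,0,0],"fingers":1},{"linear":[0.04,0,0],"twist":[0,0,0],"fingers":1},{"linear":[0.052,0,0],"twist":[0,0,0],"fingers":1},{"linear":[0.062,0,0.012],"twist":[0,0,0],"fingers":1},{"linear":[0.073,0,0.024],"twist":[0,0,0],"fingers":1},{"linear":[0.086,0,0.0345],"twist":[0,0,0],"fingers":1},{"linear":[0.098,0,0.042],"twist":[0,0,0],"fingers":1},{"linear":[0.111,0,0.048],"twist":[0,0,0],"fingers":1}]'

```

```text
time: 3.3
position: [0.5393, -0.1841, 0.1383]
tool_rot: [0.024, 1.569, -0.024]
ft_force: [-0.0, 0.8, 1.6]
grip_width: 0.002
```

```bash
python3 -m creep '[{"linear":[0.006,0,0.003],"twist":[0,0,0],"fingers":1},{"linear":[0.011,0,0.005],"twist":[0,0,0],"fingers":1},{"linear":[0.016,0,0.005],"twist":[0,0,0],"fingers":1},{"linear":[0.018,0,0.005],"twist":[0,0,0],"fingers":1},{"linear":[0.018,0,0.005],"twist":[0,0,0],"fingers":1}]'
python3 - <<'E'
from h import *
st(); shoot("side","side2")
E
```

```text
time: 3.72
position: [0.5436, -0.1839, 0.1233]
tool_rot: [0.023, 1.57, -0.025]
ft_force: [-4.3, 2.0, 12.0]
grip_width: 0.004
t 3.72 pos [ 0.5436 -0.1839  0.1233] F [-4.33  1.97 12.02] grip 0.0
tool axes cols(x,y,z):
 [[ 0.001  0.03   1.   ]
 [-0.001  1.    -0.03 ]
 [-1.    -0.001  0.001]]
```

View pics/side2.png

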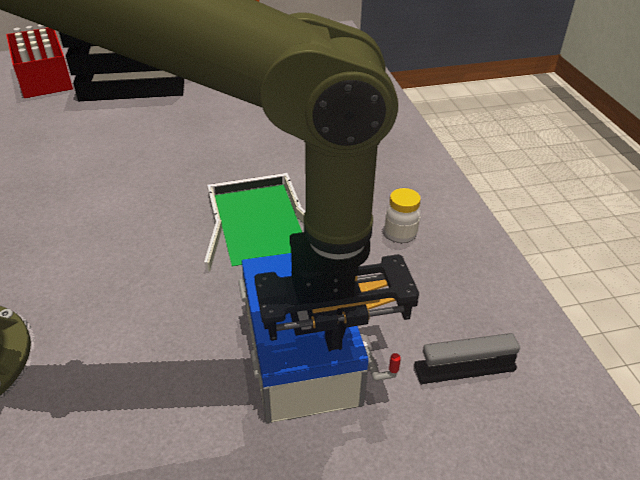

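```bash
python3 -m creep '[{"linear":[-0.03,0,0],"twist":[0,0,0],"fingers":1},{"linear":[-0.06,0,0],"twist":[0,0,0],"fingers":1},{"linear":[-0.09,-0.03,0],"twist":[0,0,0],"fingers":1},{"linear":[-0.12,-0.06,0],"twist":[0,0,0],"fingers":1},{"linear":[-0.14,-0.06,0],"twist":[0,0,0],"fingers":1}]'
python3 - <<'E'
from h import *
st(); shoot("side","side3"); shoot("top","top3")
for c in ("top","side"):
  for l in ["case","staple","lid_edge","hasp_hinge","hasp_tip","pin_grip"]:
      r=nets.place_of(c,l); print(c,l,[(np.round(a["centre"],3).tolist(),round(a["conf"],2)) for a in r[:2]])
E
```

```text
time: 4.18
position: [0.5403, -0.2516, 0.2636]
tool_rot: [0.025, 1.568, -0.035]
ft_force: [0.0, -2.0, 1.0]
grip_width: 0.006
t 4.18 pos [ 0.5403 -0.2516  0.2636] F [ 0.01 -1.97  1.02] grip 0.01
tool axes cols(x,y,z):
 [[ 0.002  0.039  0.999]
 [-0.006  0.999 -0.039]
 [-1.    -0.006  0.002]]
top case [([0.512, -0.109, -0.004], 0.96)]
top staple []
top lid_edge [([0.588, -0.107, 0.113], 0.76)]
top hasp_hinge [([0.591, -0.105, 0.107], 0.59)]
top hasp_tip [([0.653, -0.11, 0.126], 0.84)]
top pin_grip [([0.618, -0.216, 0.087], 0.66)]
side case [([0.516, -0.107, -0.002], 0.89)]
side staple [([0.605, -0.111, 0.063], 0.94), ([0.517, -0.107, -0.001], 0.17)]
side lid_edge [([0.588, -0.107, 0.114], 0.55)]
side hasp_hinge [([0.59, -0.103, 0.102], 0.86), ([0.766, 0.132, 0.002], 0.68)]
side hasp_tip [([0.66, -0.103, 0.12], 0.81)]
side pin_grip [([0.621, -0.219, 0.088], 0.62)]
```

View pics/side3.png

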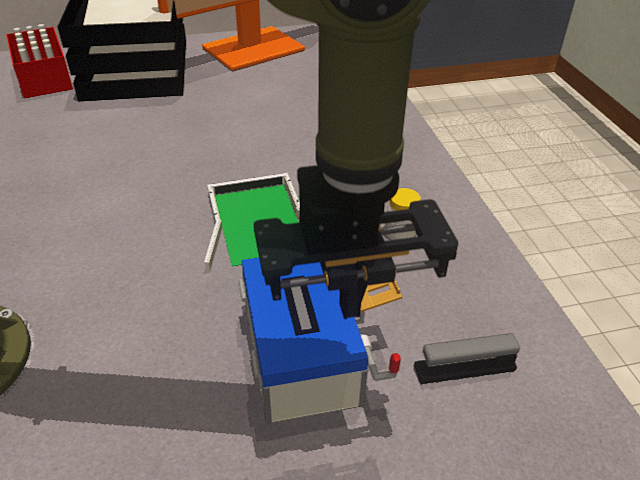

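View pics/top3.png

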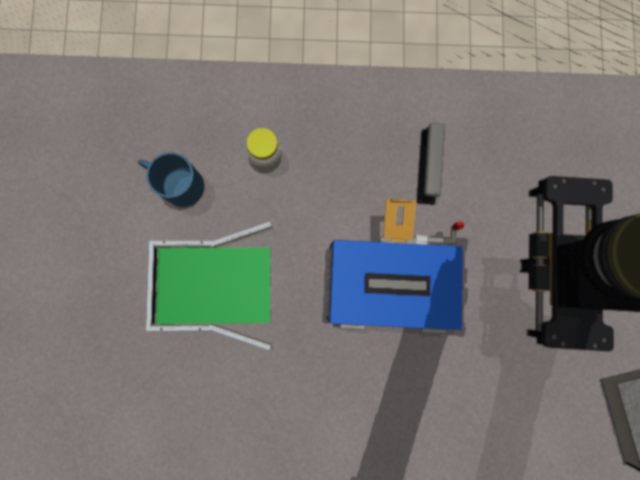

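```bash
python3 -m creep '[{"linear":[0.01,0.03,0.018],"twist":[0,0,0],"fingers":1},{"linear":[0.02,0.065,0.038],"twist":[0,0,0],"fingers":1},{"linear":[0.035,0.1,0.057],"twist":[0,0,0],"fingers":1},{"linear":[0.045,0.135,0.075],"twist":[0,0,0],"fingers":1},{"linear":[0.06,0.163,0.093],"twist":[0,0,0],"fingers":1},{"linear":[0.06,0.163,0.093],"twist":[0,0,0],"fingers":1},{"linear":[0.06,0.163,0.093],"twist":[0,0,0],"fingers":1}]'
python3 - <<'E'
from h import *
st(); plan([.638,-.092,.15],88.3);shoot("wrist","w4");
E
```

```text
time: 5.47
position: [0.6394, -0.0803, 0.1991]
tool_rot: [0.021, 1.573, -0.018]
ft_force: [-0.3, -0.3, 0.1]
grip_width: 0.006
t 5.47 pos [ 0.6394 -0.0803  0.1991] F [-0.3  -0.26  0.1 ] grip 0.01
tool axes cols(x,y,z):
 [[-0.002  0.025  1.   ]
 [ 0.002  1.    -0.025]
 [-1.     0.002 -0.002]]
linear [ 0.049  -0.0118 -0.001 ]
twist [ 0.28 -0.14 -0.09]
```

View pics/w4.png

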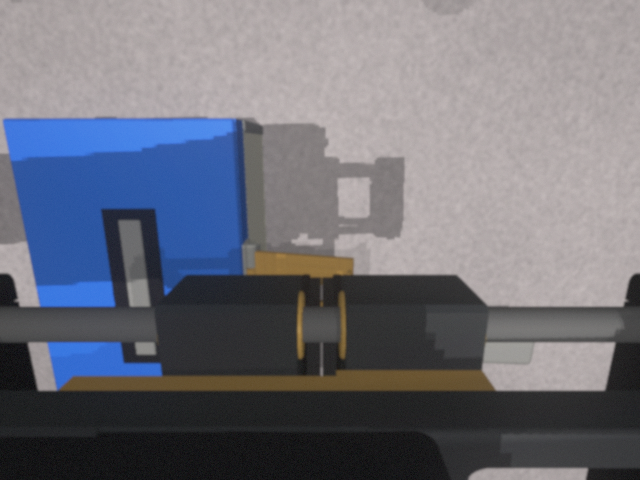

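```bash
python3 -m creep '[{"linear":[0.025,-0.01,-0.007],"twist":[0,0,0],"fingers":1},{"linear":[0.05,-0.01,-0.007],"twist":[0,0,0],"fingers":1},{"linear":[0.07,-0.01,-0.007],"twist":[0,0,0],"fingers":1},{"linear":[0.085,-0.01,-0.007],"twist":[0,0,0],"fingers":1},{"linear":[0.1,-0.01,-0.007],"twist":[0,0,0],"fingers":1},{"linear":[0.112,-0.01,-0.007],"twist":[0,0,0],"fingers":1},{"linear":[0.122,-0.01,-0.007],"twist":[0,0,0],"fingers":1},{"linear":[0.128,-0.01,-0.007],"twist":[0,0,0],"fingers":1}]'
python3 - <<'E'
from h import *
st(); shoot("side","side5"); print([ (x["centre"],x["conf"]) for x in nets.place_of("side","hasp_tip")[:2]])
E
```

```text
time: 6.18
position: [0.6317, -0.095, 0.0718]
tool_rot: [0.025, 1.571, -0.026]
ft_force: [0.1, 0.1, 0.3]
grip_width: 0.006
t 6.18 pos [ 0.6317 -0.095   0.0718] F [0.07 0.14 0.27] grip 0.01
tool axes cols(x,y,z):
 [[-0.001  0.032  0.999]
 [-0.001  0.999 -0.032]
 [-1.    -0.001 -0.   ]]
[([0.631, -0.101, 0.0436], 0.8)]
```

View pics/side5.png

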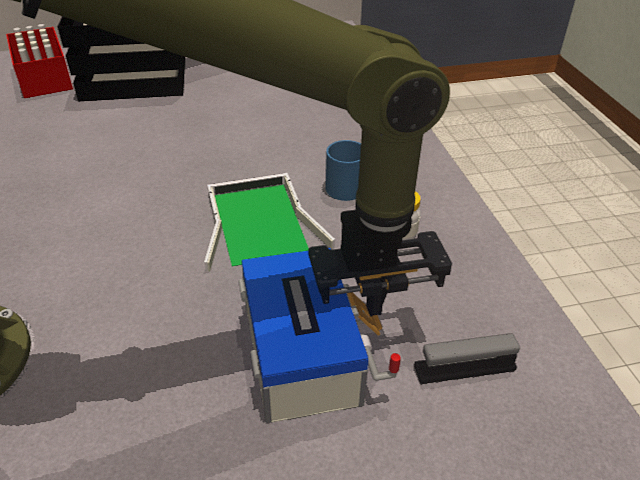

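```bash
python3 -m creep '[{"linear":[0,0.004,0],"twist":[0,0,0],"fingers":1},{"linear":[0,0.004,-0.006],"twist":[0,0,0],"fingers":1},{"linear":[0,0.004,-0.012],"twist":[0,0,0],"fingers":1},{"linear":[0,0.004,-0.016],"twist":[0,0,0],"fingers":1},{"linear":[0,0.004,-0.02],"twist":[0,0,0],"fingers":1},{"linear":[0,0.004,-0.02],"twist":[0,0,0],"fingers":1}]'
python3 - <<'E'
from h import *
st(); shoot("side","side6"); print([ (x["centre"],x["conf"]) for l in ("hasp_tip","staple","hasp_hinge") for x in nets.place_of("side",l)[:1]])
E
```

```text
time: 6.78
position: [0.6114, -0.089, 0.0729]
tool_rot: [0.023, 1.571, -0.024]
ft_force: [-0.4, -0.2, 0.1]
grip_width: 0.002
t 6.78 pos [ 0.6114 -0.089   0.0729] F [-0.4  -0.19  0.11] grip 0.0
tool axes cols(x,y,z):
 [[-0.     0.03   1.   ]
 [-0.001  1.    -0.03 ]
 [-1.    -0.001 -0.   ]]
[([0.6071, -0.1034, 0.034], 0.65), ([0.6036, -0.1083, 0.0647], 0.94), ([0.5908, -0.1074, 0.101], 0.41)]
```

View pics/side6.png

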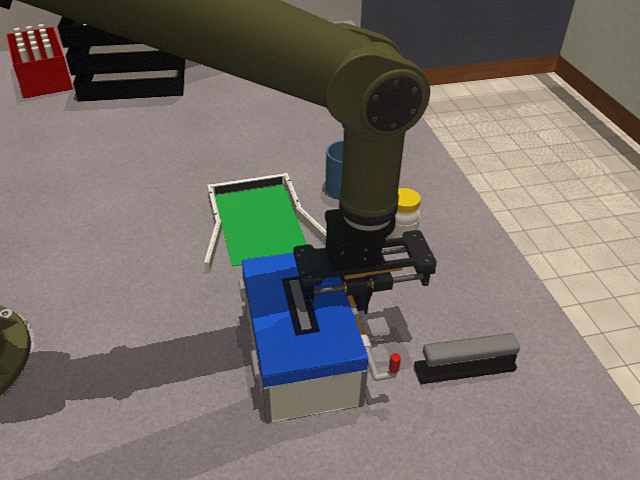

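```bash
python3 -m creep '[{"linear":[0,0,-0.003],"twist":[0,0,0],"fingers":1},{"linear":[0,0,-0.005],"twist":[0,0,0],"fingers":1},{"linear":[0,0,-0.006],"twist":[0,0,0],"fingers":1},{"linear":[0,0,-0.006],"twist":[0,0,0],"fingers":1}]'
python3 -m creep '[{"linear":[0,0,-0.001],"twist":[0,0,0],"fingers":1},{"linear":[0,0,-0.002],"twist":[0,0,0],"fingers":1}]'
python3 -m creep '[{"linear":[0,0,-0.001],"twist":[0,0,0],"fingers":1},{"linear":[0,0,-0.001],"twist":[0,0,0],"fingers":1}]'
```

```text
time: 7.32
position: [0.6067, -0.0886, 0.0727]
tool_rot: [0.024, 1.569, -0.024]
ft_force: [1.9, -0.3, -0.1]
grip_width: 0.006
time: 7.48
position: [0.6048, -0.0884, 0.0727]
tool_rot: [0.024, 1.569, -0.023]
ft_force: [3.8, 0.6, -0.7]
grip_width: 0.008
time: 7.65
position: [0.6034, -0.0884, 0.0727]
tool_rot: [0.024, 1.57, -0.024]
ft_force: [3.4, -0.3, -0.8]
grip_width: 0.012
```

```bash
python3 -m creep '[{"linear":[0,0,0.02],"twist":[0,0,0],"fingers":1},{"linear":[0,0,0.045],"twist":[0,0,0],"fingers":1},{"linear":[-0.03,0,0.045],"twist":[0,0,0],"fingers":1},{"linear":[-0.07,0,0.045],"twist":[0,0,0],"fingers":1},{"linear":[-0.1,-0.03,0.045],"twist":[0,0,0],"fingers":1},{"linear":[-0.1,-0.07,0.045],"twist":[0,0,0],"fingers":1},{"linear":[-0.1,-0.11,0.045],"twist":[0,0,0],"fingers":1},{"linear":[-0.1,-0.14,0.045],"twist":[0,0,0],"fingers":1}]'
python3 - <<'E'
from h import *
st(); im,d,X=shoot("side","side7"); cv2.imwrite("pics/side7c.png",cv2.resize(im[220:440,220:460,::-1],None,fx=3,fy=2.7))
shoot("top","top7")
for c in ("top","side"):
  for l in ["case","staple","hasp_hinge","hasp_tip","pin_grip"]:
      r=nets.place_of(c,l); print(c,l,[(np.round(a["centre"],3).tolist(),round(a["conf"],2)) for a in r[:2]])
E
```

```text
time: 8.32
position: [0.6424, -0.2343, 0.1731]
tool_rot: [0.024, 1.573, -0.028]
ft_force: [0.2, -1.3, -0.2]
grip_width: 0.001
t 8.32 pos [ 0.6424 -0.2343  0.1731] F [ 0.23 -1.25 -0.24] grip 0.0
tool axes cols(x,y,z):
 [[-0.002  0.033  0.999]
 [-0.003  0.999 -0.033]
 [-1.    -0.003 -0.002]]
top case [([0.511, -0.104, -0.001], 0.86), ([0.597, -0.104, 0.063], 0.15)]
top staple [([0.592, -0.107, 0.038], 0.71), ([0.597, -0.104, 0.063], 0.65)]
top hasp_hinge [([0.587, -0.106, 0.103], 0.53)]
top hasp_tip [([0.585, -0.108, 0.113], 0.73), ([0.592, -0.108, 0.04], 0.43)]
top pin_grip [([0.613, -0.212, 0.082], 0.62)]
side case [([0.51, -0.106, -0.001], 0.84)]
side staple [([0.6, -0.108, 0.069], 0.8)]
side hasp_hinge [([0.695, 0.289, -0.004], 0.66), ([0.585, -0.104, 0.104], 0.53)]
side hasp_tip [([0.597, -0.102, 0.03], 0.55)]
side pin_grip [([0.62, -0.221, 0.087], 0.93)]
```

View pics/side7c.png

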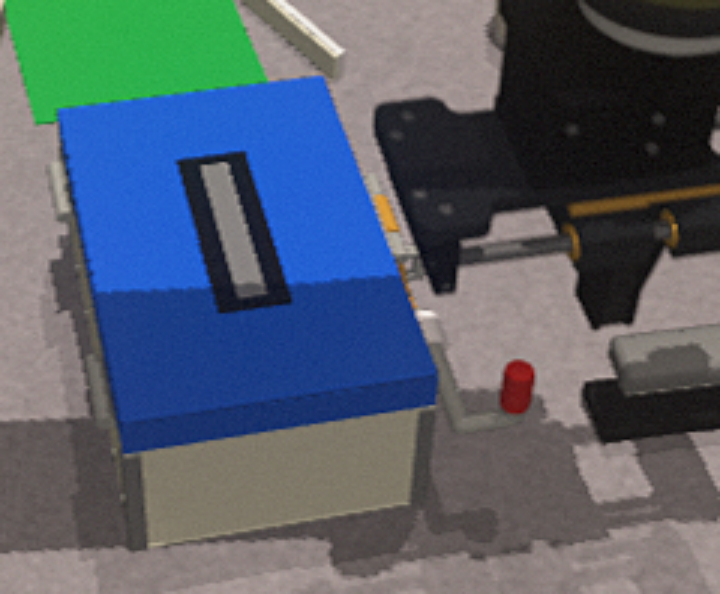

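View pics/top7.png

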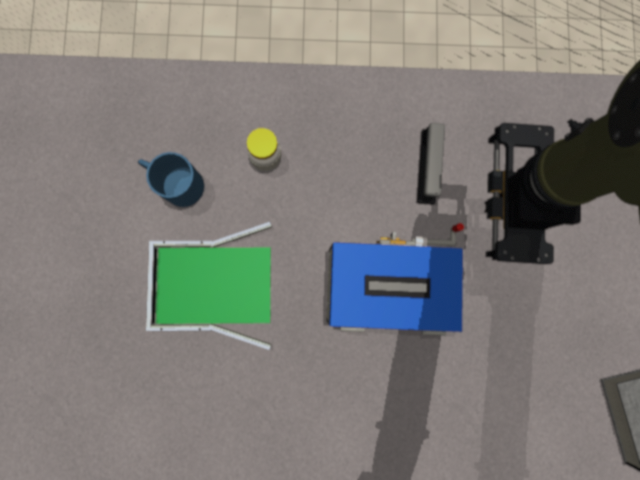

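```bash
python3 - <<'E'
from h import *
for n in("side","top"):
    im,d,X=shoot(n,n+"8"); im=im.astype(int)
    m=(im[...,0]>im[...,2]*1.6)&(im[...,0]>90)&(X[...,0]>.56)&(X[...,0]<.66)&(abs(X[...,1]+.107)<.04)&(im[...,1]>im[...,0]*.45)
    P=X[m]; print(n,len(P)); 
    o=np.argsort(-P[:,2]); print(np.round(P[o][::max(1,len(P)//25)],3).tolist())
    # front face of case/lid lateral line
    m=(im[...,2]>100)&(im[...,0]<60)&(X[...,2]>.1)
    P=X[m]; print("lid top",np.round([P[:,0].min(),P[:,0].max(),P[:,1].min(),P[:,1].max(),np.median(P[:,2])],3))
    if n=="top":
        q=cv2.minAreaRect(np.c_[P[:,0],P[:,1]].astype(np.float32)*1000); print(q)
    # handle points
    m=(im[...,0]>110)&(im[...,1]<70)&(im[...,2]<70)&(abs(X[...,1]+.215)<.03)&(X[...,0]>.59)&(X[...,0]<.65);P=X[m];print("red",len(P),np.round(P.mean(0),3),np.round(P.min(0),3),np.round(P.max(0),3))
E
```

```text
side 76
[[0.583, -0.119, 0.111], [0.585, -0.112, 0.11], [0.585, -0.12, 0.11], [0.584, -0.114, 0.11], [0.583, -0.113, 0.109], [0.584, -0.097, 0.109], [0.585, -0.1, 0.109], [0.584, -0.099, 0.109], [0.587, -0.1, 0.109], [0.582, -0.104, 0.109], [0.582, -0.1, 0.109], [0.587, -0.103, 0.108], [0.587, -0.113, 0.108], [0.583, -0.102, 0.108], [0.587, -0.097, 0.108], [0.588, -0.111, 0.108], [0.588, -0.101, 0.108], [0.587, -0.104, 0.107], [0.588, -0.106, 0.107], [0.587, -0.093, 0.107], [0.586, -0.13, 0.093], [0.588, -0.13, 0.088], [0.588, -0.13, 0.081], [0.6, -0.114, 0.039], [0.6, -0.109, 0.039], [0.612, -0.085, 0.0]]
lid top [ 0.438  0.582 -0.217  0.008  0.113]
red 73 [ 0.615 -0.217  0.101] [ 0.609 -0.224  0.077] [ 0.621 -0.21   0.105]
top 90
[[0.586, -0.09, 0.111], [0.585, -0.106, 0.109], [0.585, -0.112, 0.109], [0.584, -0.111, 0.109], [0.585, -0.102, 0.108], [0.587, -0.094, 0.108], [0.587, -0.099, 0.108], [0.586, -0.116, 0.108], [0.585, -0.104, 0.108], [0.584, -0.103, 0.107], [0.585, -0.091, 0.107], [0.587, -0.109, 0.107], [0.584, -0.104, 0.107], [0.589, -0.093, 0.106], [0.589, -0.096, 0.106], [0.589, -0.091, 0.106], [0.589, -0.103, 0.105], [0.589, -0.1, 0.104], [0.596, -0.102, 0.057], [0.598, -0.115, 0.039], [0.6, -0.095, 0.039], [0.6, -0.103, 0.038], [0.598, -0.091, 0.038], [0.598, -0.101, 0.037], [0.6, -0.097, 0.037], [0.599, -0.122, 0.037], [0.598, -0.096, 0.035], [0.606, -0.102, 0.0], [0.607, -0.1, -0.001], [0.607, -0.105, -0.002]]
lid top [ 0.44   0.579 -0.211  0.009  0.111]
((509.6678466796875, -100.98595428466797), (219.16354370117188, 138.5651397705078), 89.56288146972656)
red 30 [ 0.616 -0.213  0.101] [ 0.611 -0.219  0.099] [ 0.622 -0.209  0.106]
```

```bash
python3 - <<'E'
import cv2
a=cv2.imread("pics/side8.png"); cv2.imwrite("pics/side8c.png",cv2.resize(a[270:390,320:420],None,fx=6,fy=5,interpolation=cv2.INTER_CUBIC))
E
```

```text
(no output)
```

View pics/side8c.png

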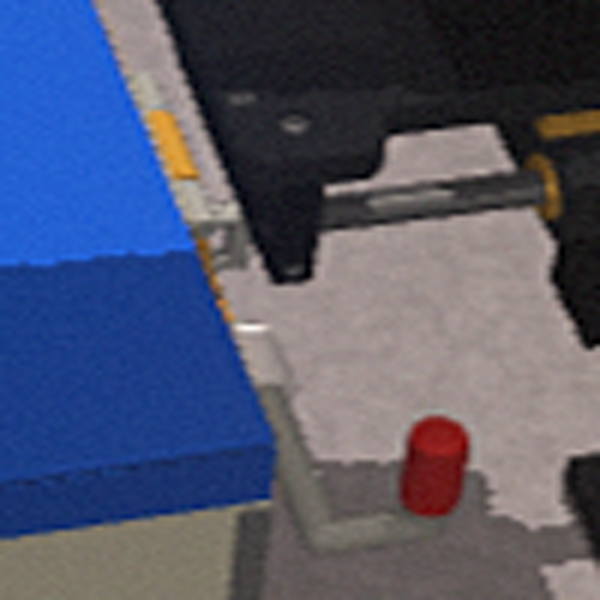

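```bash
python3 -m creep '[{"linear":[0,0.036,0.004],"twist":[0,5,0],"fingers":1},{"linear":[0,0.072,0.008],"twist":[0,10,0],"fingers":1},{"linear":[0,0.11,0.015],"twist":[0,15,0],"fingers":1},{"linear":[0,0.144,0.015],"twist":[0,15,0],"fingers":1},{"linear":[0,0.144,0.015],"twist":[0,15,0],"fingers":1},{"linear":[0,0.144,0.015],"twist":[0,15,0],"fingers":1}]'
python3 - <<'E'
from h import *
st(); plan([.645,-.089,.057]); plan([.605,-.089,.057])
E
```

```text
time: 9.52
position: [0.6637, -0.0817, 0.1717]
tool_rot: [0.023, 1.833, -0.014]
ft_force: [0.0, -0.8, 0.3]
grip_width: 0.008
t 9.52 pos [ 0.6637 -0.0817  0.1717] F [ 0.04 -0.84  0.27] grip 0.01
tool axes cols(x,y,z):
 [[-0.26   0.024  0.965]
 [ 0.009  1.    -0.022]
 [-0.966  0.003 -0.26 ]]
linear [ 0.1156 -0.008   0.0119]
linear [ 0.126  -0.0089 -0.0267]
```

```bash
python3 -m creep '[{"linear":[0.03,-0.008,0.012],"twist":[0,0,0],"fingers":1},{"linear":[0.065,-0.008,0.012],"twist":[0,0,0],"fingers":1},{"linear":[0.095,-0.008,0.012],"twist":[0,0,0],"fingers":1},{"linear":[0.1156,-0.008,0.012],"twist":[0,0,0],"fingers":1},{"linear":[0.119,-0.008,-0.001],"twist":[0,0,0],"fingers":1},{"linear":[0.1215,-0.008,-0.011],"twist":[0,0,0],"fingers":1},{"linear":[0.124,-0.008,-0.019],"twist":[0,0,0],"fingers":1},{"linear":[0.124,-0.008,-0.019],"twist":[0,0,0],"fingers":1}]'
python3 -m creep '[{"linear":[0.0005,0,-0.002],"twist":[0,0,0],"fingers":1},{"linear":[0.001,0,-0.004],"twist":[0,0,0],"fingers":1}]'
python3 -m creep '[{"linear":[0.0005,0,-0.002],"twist":[0,0,0],"fingers":1},{"linear":[0.0005,0,-0.002],"twist":[0,0,0],"fingers":1}]'
```

```text
time: 10.18
position: [0.6115, -0.0952, 0.0581]
tool_rot: [0.028, 1.832, -0.025]
ft_force: [-0.1, -1.3, -0.5]
grip_width: 0.006
time: 10.35
position: [0.61, -0.0945, 0.0584]
tool_rot: [0.028, 1.829, -0.024]
ft_force: [4.2, -1.5, -0.6]
grip_width: 0.004
time: 10.52
position: [0.6074, -0.0932, 0.0583]
tool_rot: [0.028, 1.83, -0.022]
ft_force: [3.6, -1.2, 0.5]
grip_width: 0.007
```

```bash
python3 -m creep '[{"linear":[0.0005,0.002,-0.001],"twist":[0,0,0],"fingers":1},{"linear":[0.0005,0.002,-0.0015],"twist":[0,0,0],"fingers":1}]'
python3 - <<'E'
from h import *
st()
for n in("side","top"):
    im,d,X=shoot(n,n+"9"); im=im.astype(int)
    m=(im[...,0]>im[...,2]*1.6)&(im[...,0]>90)&(X[...,0]>.56)&(X[...,0]<.66)&(abs(X[...,1]+.107)<.04)&(im[...,1]>im[...,0]*.45)&(X[...,2]<.1)
    P=X[m]; print(n,len(P)); 
    o=np.argsort(-P[:,2]); print(np.round(P[o][::max(1,len(P)//15)],3).tolist())
    m=(im[...,2]>100)&(im[...,0]<60)&(X[...,2]>.1)
    P=X[m]; print("lid top",np.round([P[:,0].min(),P[:,0].max(),P[:,1].min(),P[:,1].max()],3))
E
python3 - <<'E'
import cv2
a=cv2.imread("pics/side9.png"); cv2.imwrite("pics/side9c.png",cv2.resize(a[220:420,270:450],None,fx=4,fy=3,interpolation=cv2.INTER_CUBIC))
E
```

```text
time: 10.68
position: [0.6054, -0.0905, 0.0579]
tool_rot: [0.027, 1.832, -0.021]
ft_force: [2.6, -1.4, 0.6]
grip_width: 0.007
t 10.68 pos [ 0.6054 -0.0905  0.0579] F [ 2.59 -1.4   0.63] grip 0.01
tool axes cols(x,y,z):
 [[-0.258  0.03   0.966]
 [ 0.008  1.    -0.029]
 [-0.966 -0.    -0.258]]
side 19
[[0.572, -0.129, 0.093], [0.574, -0.127, 0.092], [0.573, -0.126, 0.092], [0.574, -0.127, 0.091], [0.574, -0.127, 0.089], [0.574, -0.127, 0.086], [0.574, -0.128, 0.085], [0.583, -0.105, 0.056], [0.584, -0.102, 0.056], [0.584, -0.103, 0.052], [0.586, -0.108, 0.041], [0.587, -0.094, 0.039], [0.586, -0.112, 0.039], [0.586, -0.095, 0.038], [0.597, -0.079, 0.002], [0.598, -0.072, 0.001], [0.597, -0.073, 0.0], [0.642, -0.146, 0.0], [0.599, -0.08, -0.002]]
lid top [ 0.425  0.567 -0.215  0.008]
top 0
[]
lid top [ 0.426  0.565 -0.21   0.01 ]
```

View pics/side9c.png

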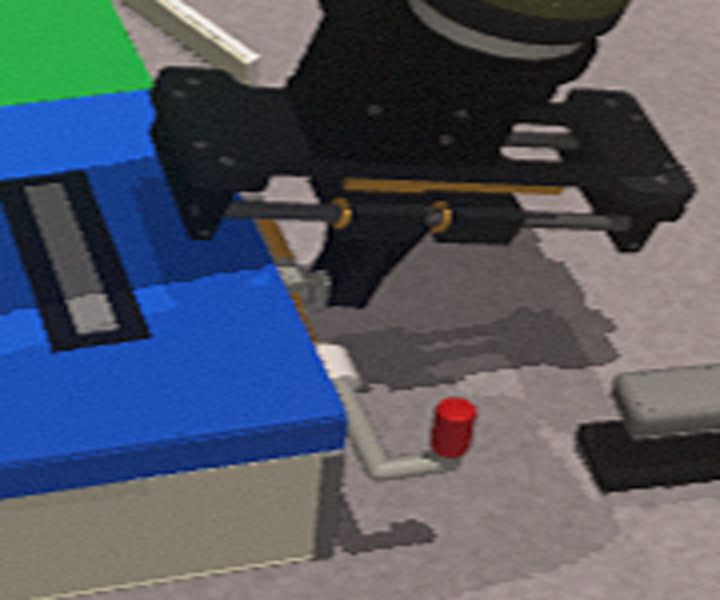

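```bash
python3 -m creep '[{"linear":[-0.005,0,0.0193],"twist":[0,0,0],"fingers":1},{"linear":[-0.0103,0,0.0386],"twist":[0,0,0],"fingers":1},{"linear":[-0.04,0,0.031],"twist":[0,0,0],"fingers":1},{"linear":[-0.08,0,0.02],"twist":[0,0,0],"fingers":1},{"linear":[-0.116,0,0.01],"twist":[0,0,0],"fingers":1},{"linear":[-0.116,0,0.01],"twist":[0,0,0],"fingers":1}]'
python3 - <<'E'
from h import *
s=st(); print(np.round(s["joint_positions"],3)); plan([.645,-.106,.175],0,-12)
im,d,X=shoot("side","side10"); cv2.imwrite("pics/side10c.png",cv2.resize(im[250:400,280:420,::-1],None,fx=5,fy=4,interpolation=cv2.INTER_CUBIC))
E
```

```text
time: 11.28
position: [0.6472, -0.0904, 0.175]
tool_rot: [0.028, 1.824, -0.02]
ft_force: [1.2, 0.3, 1.6]
grip_width: 0.008
t 11.28 pos [ 0.6472 -0.0904  0.175 ] F [1.17 0.31 1.63] grip 0.01
tool axes cols(x,y,z):
 [[-0.251  0.03   0.968]
 [ 0.008  1.    -0.029]
 [-0.968  0.001 -0.251]]
[ 0.43   0.609 -0.532  1.252  0.272  1.609 -0.113]
linear [ 0.0004 -0.0156 -0.0016]
twist [88.34 -2.31  1.63]
```

View pics/side10c.png

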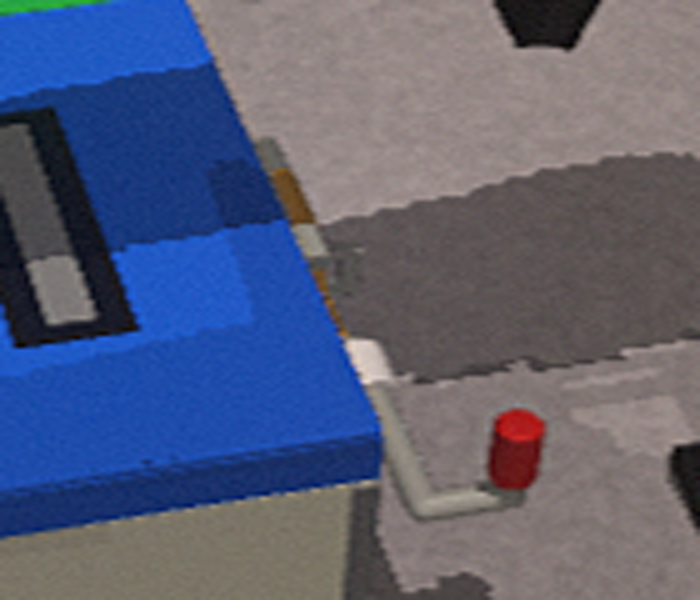

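```bash
python3 -m creep '[{"linear":[0,-0.002,0],"twist":[7,0,0],"fingers":0.45},{"linear":[0,-0.004,0],"twist":[14,0,0],"fingers":0.45},{"linear":[0,-0.006,0],"twist":[21,-0.5,0.3],"fingers":0.45},{"linear":[0,-0.008,0],"twist":[28,-0.8,0.5],"fingers":0.45},{"linear":[0,-0.01,0],"twist":[35,-1,0.6],"fingers":0.45},{"linear":[0,-0.012,0],"twist":[42,-1.1,0.8],"fingers":0.45},{"linear":[0,-0.015,0],"twist":[49,-1.2,0.9],"fingers":0.45},{"linear":[0,-0.015,0],"twist":[52,-1.3,1],"fingers":0.45}]'
python3 - <<'E'
from h import *
plan([.645,-.106,.175],0,-12)
E
```

```text
time: 12.0
position: [0.6424, -0.107, 0.1653]
tool_rot: [0.675, 1.664, -0.838]
ft_force: [-0.3, -1.0, 0.4]
grip_width: 0.276
linear [-0.01    0.0008 -0.0008]
twist [35.96 -1.26  1.42]
```

```bash
python3 -m creep '[{"linear":[-0.005,0,0],"twist":[7,-0.2,0.2],"fingers":0.45},{"linear":[-0.01,0,0],"twist":[14,-0.4,0.5],"fingers":0.45},{"linear":[-0.01,0,0],"twist":[21,-0.7,0.8],"fingers":0.45},{"linear":[-0.01,0,0],"twist":[28,-1,1],"fingers":0.45},{"linear":[-0.01,0,0],"twist":[36,-1.3,1.4],"fingers":0.45},{"linear":[-0.01,0,0],"twist":[36,-1.3,1.4],"fingers":0.45}]'
python3 - <<'E'
from h import *
st(); shoot("wrist","w11"); plan([.645,-.106,.175],0,-12)
for c in ("wrist",):
  for l in ["staple","hasp_hinge","hasp_tip","pin_grip"]:
      r=nets.place_of(c,l); print(c,l,[(np.round(a["centre"],3).tolist(),round(a["conf"],2)) for a in r[:2]])
E
```

```text
time: 12.5
position: [0.6449, -0.1061, 0.1753]
tool_rot: [1.101, 1.362, -1.36]
ft_force: [0.2, 0.1, -0.4]
grip_width: 0.273
t 12.5 pos [ 0.6449 -0.1061  0.1753] F [ 0.25  0.1  -0.43] grip 0.27
tool axes cols(x,y,z):
 [[-0.207  0.978  0.002]
 [-0.001  0.002 -1.   ]
 [-0.978 -0.207  0.   ]]
linear [ 0.0005 -0.     -0.0002]
twist [ 0.37  0.04 -0.06]
wrist staple [([0.583, -0.1, 0.063], 0.86)]
wrist hasp_hinge []
wrist hasp_tip [([0.584, -0.101, 0.034], 0.93)]
wrist pin_grip [([0.606, -0.212, 0.086], 0.59)]
```

View pics/w11.png

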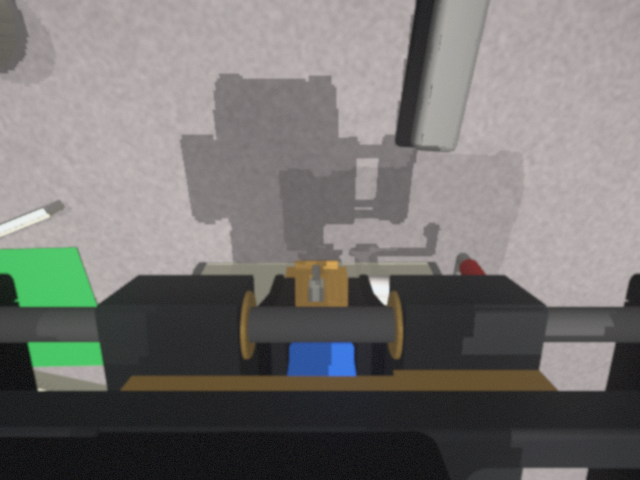

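```bash
python3 -m creep '[{"linear":[0.028,0.006,-0.003],"twist":[0,0,0],"fingers":0.45},{"linear":[0.056,0.012,-0.003],"twist":[0,0,0],"fingers":0.45},{"linear":[0.084,0.018,-0.003],"twist":[0,0,0],"fingers":0.45},{"linear":[0.11,0.0234,-0.003],"twist":[0,0,0],"fingers":0.45},{"linear":[0.114,0.005,-0.003],"twist":[0,0,0],"fingers":0.45},{"linear":[0.118,-0.012,-0.003],"twist":[0,0,0],"fingers":0.45},{"linear":[0.119,-0.016,-0.003],"twist":[0,0,0],"fingers":0.45},{"linear":[0.119,-0.016,-0.003],"twist":[0,0,0],"fingers":0.45}]'
python3 -m creep '[{"linear":[0,-0.002,0],"twist":[0,0,0],"fingers":0.45},{"linear":[0.001,-0.004,0],"twist":[0,0,0],"fingers":0.45}]'
python3 -m creep '[{"linear":[0,-0.002,0],"twist":[0,0,0],"fingers":0.45},{"linear":[0.001,-0.004,0],"twist":[0,0,0],"fingers":0.45}]'
```

```text
time: 13.42
position: [0.6059, -0.1045, 0.0637]
tool_rot: [1.1, 1.361, -1.355]
ft_force: [-0.4, 0.9, 1.3]
grip_width: 0.274
time: 13.58
position: [0.6039, -0.1041, 0.0643]
tool_rot: [1.102, 1.359, -1.352]
ft_force: [-0.4, 0.8, 0.6]
grip_width: 0.272
time: 13.75
position: [0.599, -0.1041, 0.0636]
tool_rot: [1.101, 1.36, -1.354]
ft_force: [-0.4, 0.0, -0.3]
grip_width: 0.273
```

```bash
for i in 1; do python3 -m creep '[{"linear":[0.0005,-0.002,0],"twist":[0,0,0],"fingers":0.45},{"linear":[0.001,-0.004,0],"twist":[0,0,0],"fingers":0.45}]'; done
python3 -m creep '[{"linear":[0.0005,-0.002,0],"twist":[0,0,0],"fingers":0.45},{"linear":[0.0005,-0.003,0],"twist":[0,0,0],"fingers":0.45}]'
python3 -m creep '[{"linear":[0.0005,-0.002,0],"twist":[0,0,0],"fingers":0.45},{"linear":[0.0005,-0.002,0],"twist":[0,0,0],"fingers":0.45}]'
```

```text
time: 13.92
position: [0.5943, -0.1041, 0.0631]
tool_rot: [1.101, 1.36, -1.354]
ft_force: [-0.5, -0.1, -0.3]
grip_width: 0.273
time: 14.08
position: [0.5911, -0.1042, 0.0632]
tool_rot: [1.101, 1.36, -1.354]
ft_force: [0.8, -0.6, -0.2]
grip_width: 0.273
time: 14.25
position: [0.589, -0.1042, 0.0632]
tool_rot: [1.101, 1.36, -1.355]
ft_force: [-0.2, -0.6, 0.5]
grip_width: 0.272
```

```bash
python3 -m creep '[{"linear":[0.0003,-0.0015,0],"twist":[0,0,0],"fingers":0.45},{"linear":[0.0003,-0.0015,0],"twist":[0,0,0],"fingers":0.45}]'
python3 -m creep '[{"linear":[0.0003,-0.0015,0],"twist":[0,0,0],"fingers":0.45},{"linear":[0.0003,-0.0015,0],"twist":[0,0,0],"fingers":0.45}]'
python3 -m creep '[{"linear":[0.0003,-0.001,0],"twist":[0,0,0],"fingers":0.45},{"linear":[0.0003,-0.001,0],"twist":[0,0,0],"fingers":0.45}]'
python3 - <<'E'
from h import *
im,d,X=shoot("wrist","w12");r=nets.place_of("wrist","hasp_tip");print(r[:1])
E
```

```text
time: 14.42
position: [0.5877, -0.1042, 0.0632]
tool_rot: [1.101, 1.36, -1.354]
ft_force: [0.6, -0.3, -0.9]
grip_width: 0.274
time: 14.58
position: [0.5869, -0.1042, 0.0633]
tool_rot: [1.102, 1.359, -1.353]
ft_force: [3.5, 0.2, -1.9]
grip_width: 0.275
time: 14.75
position: [0.5856, -0.1042, 0.0632]
tool_rot: [1.102, 1.359, -1.354]
ft_force: [2.9, 0.1, -1.5]
grip_width: 0.272
[]
```

View pics/w12.png

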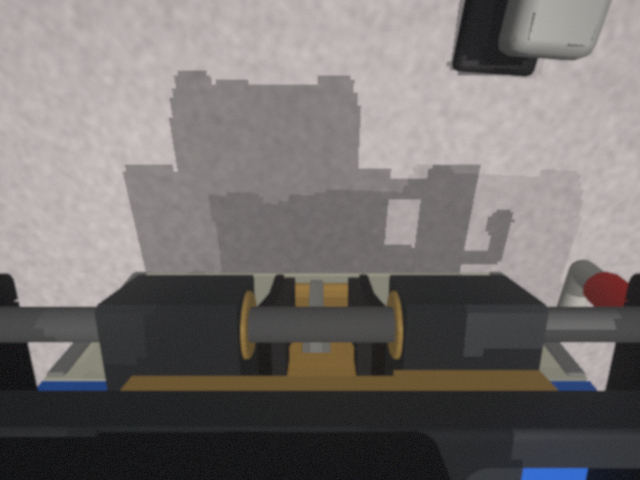

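```bash
python3 -m creep '[{"linear":[-0.004,0.02,0],"twist":[0,0,0],"fingers":0.45},{"linear":[-0.009,0.04,0],"twist":[0,0,0],"fingers":0.2},{"linear":[-0.04,0.034,0],"twist":[0,0,0],"fingers":-0.1},{"linear":[-0.08,0.025,0],"twist":[0,0,0],"fingers":-0.1},{"linear":[-0.11,0.019,0],"twist":[0,0,0],"fingers":-0.1},{"linear":[-0.11,0.019,0.03],"twist":[0,0,0],"fingers":-0.1},{"linear":[-0.11,0.019,0.045],"twist":[0,0,0],"fingers":-0.1},{"linear":[-0.11,0.019,0.045],"twist":[0,0,0],"fingers":-0.1}]'
python3 - <<'E'
from h import *
st()
shoot("wrist","w13")
for l in ["hasp_tip","staple","pin_grip"]:
  r=nets.place_of("wrist",l); print(l,[(np.round(a["centre"],3).tolist(),round(a["conf"],2)) for a in r[:2]])
for n in("side","top"):
    im,d,X=shoot(n,n+"13"); im=im.astype(int)
    m=(im[...,0]>im[...,2]*1.6)&(im[...,0]>90)&(X[...,0]>.54)&(X[...,0]<.62)&(abs(X[...,1]+.105)<.035)&(im[...,1]>im[...,0]*.45)
    P=X[m]; print(n,len(P)); 
    o=np.argsort(-P[:,2]); print(np.round(P[o][::max(1,len(P)//15)],3).tolist())
    m=(im[...,2]>100)&(im[...,0]<60)&(X[...,2]>.1)
    P=X[m]; print("lid top",np.round([P[:,0].min(),P[:,0].max(),P[:,1].min(),P[:,1].max()],3))
    m=(im[...,0]>110)&(im[...,1]<70)&(im[...,2]<70)&(abs(X[...,1]+.215)<.03)&(X[...,0]>.58)&(X[...,0]<.65);P=X[m]
    if len(P): print("red",len(P),np.round(P.mean(0),3),np.round(P.min(0),3),np.round(P.max(0),3))
    for l in ["hasp_tip","staple","pin_grip","case"]:
      r=nets.place_of(n,l); print(l,[(np.round(a["centre"],3).tolist(),round(a["conf"],2)) for a in r[:2]])
E
```

```text
time: 15.52
position: [0.6243, -0.1554, 0.1664]
tool_rot: [1.102, 1.356, -1.365]
ft_force: [-0.3, -0.2, -0.8]
grip_width: 0.541
t 15.52 pos [ 0.6243 -0.1554  0.1664] F [-0.34 -0.15 -0.8 ] grip 0.54
tool axes cols(x,y,z):
 [[-0.206  0.978 -0.002]
 [-0.004 -0.003 -1.   ]
 [-0.978 -0.206  0.005]]
hasp_tip [([0.575, -0.102, 0.035], 0.6)]
staple [([0.581, -0.1, 0.062], 0.77)]
pin_grip [([0.605, -0.212, 0.084], 0.9)]
side 100
[[0.617, -0.098, 0.257], [0.617, -0.107, 0.255], [0.609, -0.12, 0.25], [0.614, -0.121, 0.248], [0.607, -0.12, 0.247], [0.606, -0.119, 0.245], [0.616, -0.119, 0.241], [0.567, -0.111, 0.111], [0.568, -0.114, 0.11], [0.568, -0.09, 0.11], [0.569, -0.116, 0.109], [0.568, -0.097, 0.109], [0.567, -0.102, 0.108], [0.57, -0.097, 0.108], [0.566, -0.114, 0.108], [0.571, -0.114, 0.107], [0.571, -0.101, 0.106]]
lid top [ 0.423  0.564 -0.215  0.008]
red 3 [ 0.603 -0.217  0.102] [ 0.6   -0.218  0.102] [ 0.605 -0.216  0.102]
hasp_tip []
staple [([0.584, -0.102, 0.065], 0.77)]
pin_grip [([0.606, -0.214, 0.087], 0.81)]
case [([0.494, -0.104, -0.002], 0.85)]
top 242
[[0.541, -0.129, 0.604], [0.559, -0.134, 0.6], [0.565, -0.132, 0.597], [0.57, -0.134, 0.594], [0.581, -0.137, 0.591], [0.59, -0.133, 0.59], [0.596, -0.133, 0.588], [0.589, -0.115, 0.587], [0.603, -0.133, 0.586], [0.61, -0.137, 0.585], [0.613, -0.139, 0.583], [0.568, -0.107, 0.11], [0.568, -0.091, 0.107], [0.57, -0.094, 0.107], [0.572, -0.103, 0.105], [0.584, -0.124, -0.002]]
lid top [ 0.424  0.564 -0.208  0.01 ]
red 10 [ 0.603 -0.211  0.101] [ 0.598 -0.213  0.1  ] [ 0.608 -0.207  0.103]
hasp_tip [([0.566, -0.103, 0.04], 0.52)]
staple []
pin_grip [([0.602, -0.21, 0.084], 0.59)]
case [([0.495, -0.104, -0.002], 0.93)]
```

View pics/w13.png

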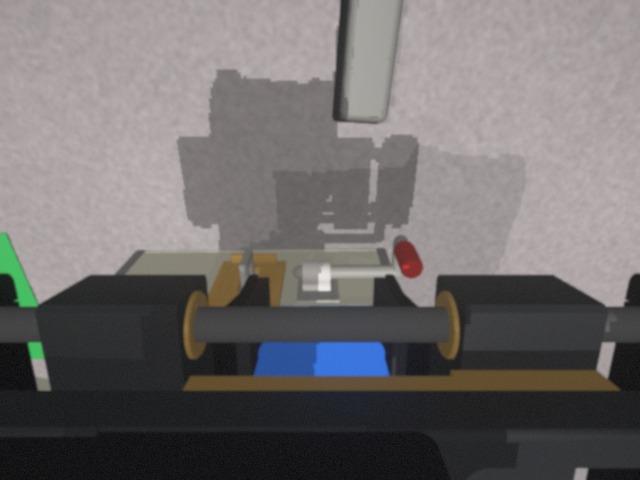

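```bash
python3 -m creep '[{"linear":[0.002,-0.01,0.03],"twist":[0,0,0],"fingers":-0.1},{"linear":[0.0046,-0.0217,0.0576],"twist":[0,0,0],"fingers":-0.1},{"linear":[0.0046,-0.0217,0.0576],"twist":[0,0,0],"fingers":-0.1},{"linear":[0.0046,-0.0217,0.0576],"twist":[0,0,0],"fingers":-0.1}]'
python3 - <<'E'
from h import *
st(); plan([.602,-.213,.088],0,-12); shoot("wrist","w14")
for l in ["pin_grip"]:
  r=nets.place_of("wrist",l); print(l,[(np.round(a["centre"],3).tolist(),round(a["conf"],2)) for a in r[:2]])
E
```

```text
time: 16.55
position: [0.6033, -0.2099, 0.1669]
tool_rot: [1.104, 1.357, -1.359]
ft_force: [0.3, -0.3, 0.7]
grip_width: 0.553
t 16.55 pos [ 0.6033 -0.2099  0.1669] F [ 0.32 -0.27  0.67] grip 0.55
tool axes cols(x,y,z):
 [[-0.204  0.979  0.   ]
 [-0.002 -0.    -1.   ]
 [-0.979 -0.204  0.002]]
linear [0.0776 0.0148 0.0029]
twist [-0.    0.1  -0.25]
pin_grip [([0.603, -0.213, 0.087], 0.63)]
```

View pics/w14.png

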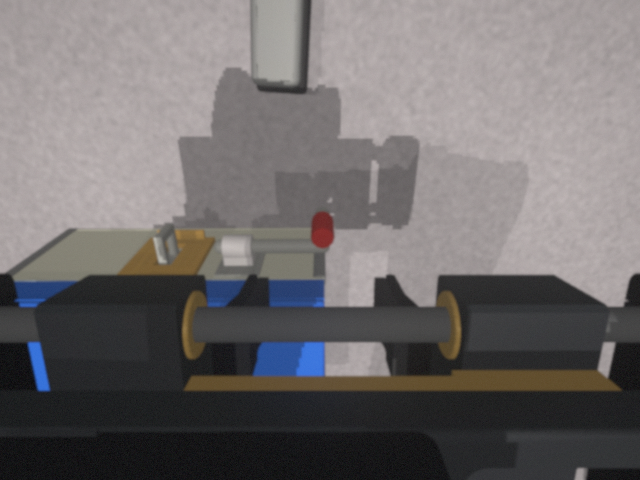

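```bash
python3 -m creep '[{"linear":[0.02,0.004,0.003],"twist":[0,0,0],"fingers":-0.1},{"linear":[0.04,0.008,0.003],"twist":[0,0,0],"fingers":-0.1},{"linear":[0.06,0.012,0.003],"twist":[0,0,0],"fingers":-0.1},{"linear":[0.0745,0.0145,0.003],"twist":[0,0,0],"fingers":-0.1},{"linear":[0.0745,0.0145,0.003],"twist":[0,0,0],"fingers":0.3},{"linear":[0.0745,0.0145,0.003],"twist":[0,0,0],"fingers":1},{"linear":[0.0745,0.0145,0.003],"twist":[0,0,0],"fingers":1},{"linear":[0.0745,0.0145,0.003],"twist":[0,0,0],"fingers":1}]' 10
python3 - <<'E'
from h import *
st(); shoot("side","side15"); 
E
```

```text
time: 17.32
position: [0.6047, -0.2094, 0.0926]
tool_rot: [1.101, 1.358, -1.352]
ft_force: [0.3, -0.1, 0.7]
grip_width: 0.332
t 17.32 pos [ 0.6047 -0.2094  0.0926] F [ 0.32 -0.1   0.66] grip 0.33
tool axes cols(x,y,z):
 [[-0.201  0.98   0.006]
 [-0.002  0.006 -1.   ]
 [-0.98  -0.201  0.001]]
```

View pics/side15.png

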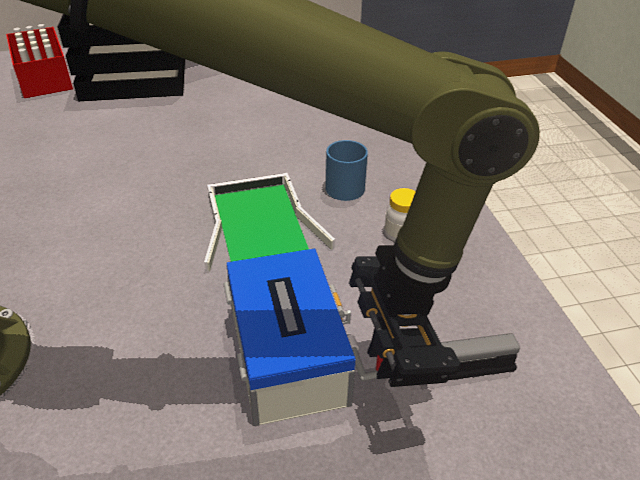

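```bash
python3 -m creep '[{"linear":[0,0,0],"twist":[0,0,0],"fingers":1},{"linear":[0,0,0],"twist":[0,0,0],"fingers":1},{"linear":[0,0,0],"twist":[0,0,0],"fingers":1}]' 15
python3 -m creep '[{"linear":[0,0,-0.003],"twist":[0,0,0],"fingers":1},{"linear":[0,0,-0.007],"twist":[0,0,0],"fingers":1},{"linear":[0,0,-0.011],"twist":[0,0,0],"fingers":1},{"linear":[0,0,-0.015],"twist":[0,0,0],"fingers":1}]'
```

```text
time: 17.62
position: [0.6042, -0.2102, 0.092]
tool_rot: [1.102, 1.358, -1.354]
ft_force: [0.4, -0.9, 3.3]
grip_width: 0.151
time: 17.95
position: [0.6041, -0.1948, 0.0919]
tool_rot: [1.101, 1.358, -1.354]
ft_force: [1.5, -2.6, 6.3]
grip_width: 0.155
```

```bash
python3 -m creep '[{"linear":[0,0,-0.004],"twist":[0,0,0],"fingers":1},{"linear":[0,0,-0.009],"twist":[0,0,0],"fingers":1},{"linear":[0,0,-0.014],"twist":[0,0,0],"fingers":1},{"linear":[0,0,-0.019],"twist":[0,0,0],"fingers":1},{"linear":[0,0,-0.023],"twist":[0,0,0],"fingers":1}]'
python3 - <<'E'
from h import *
st(); im,d,X=shoot("wrist","w16"); im,d,X=shoot("side","side16"); print([(n,l,np.round(a["centre"],3),round(a["conf"],2)) for n in ("wrist","side") for l in ("staple","pin_grip","case") for a in nets.place_of(n,l)[:1]])
E
```

```text
time: 18.37
position: [0.604, -0.1712, 0.0919]
tool_rot: [1.101, 1.359, -1.353]
ft_force: [1.2, -2.2, 5.6]
grip_width: 0.153
t 18.37 pos [ 0.604  -0.1712  0.0919] F [ 1.25 -2.2   5.58] grip 0.15
tool axes cols(x,y,z):
 [[-0.202  0.979  0.006]
 [-0.002  0.006 -1.   ]
 [-0.979 -0.202  0.001]]
[('wrist', 'pin_grip', array([ 0.605, -0.174,  0.084]), 0.92), ('side', 'staple', array([ 0.582, -0.103,  0.063]), 0.81), ('side', 'pin_grip', array([ 0.606, -0.171,  0.089]), 0.5), ('side', 'case', array([ 0.494, -0.106, -0.003]), 0.78)]
```

View pics/w16.png

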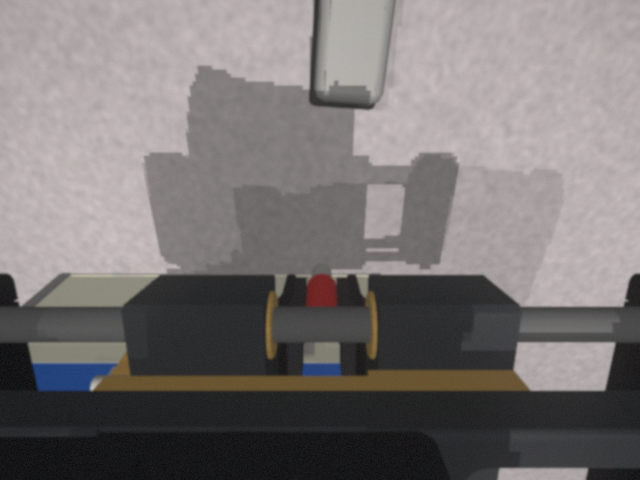

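View pics/side16.png

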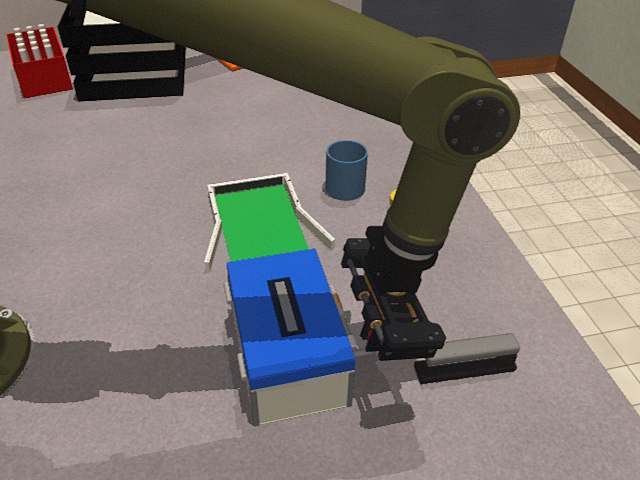

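The pin has slid about 39 mm with only 2 N of drag, and the case has not moved. Now I finish the stroke in small steps while watching the force.

```bash
python3 -m creep '[{"linear":[0,0,-0.002],"twist":[0,0,0],"fingers":1},{"linear":[0,0,-0.005],"twist":[0,0,0],"fingers":1}]'
python3 -m creep '[{"linear":[0,0,-0.001],"twist":[0,0,0],"fingers":1},{"linear":[0,0,-0.002],"twist":[0,0,0],"fingers":1}]'
python3 -m creep '[{"linear":[0,0,-0.001],"twist":[0,0,0],"fingers":1},{"linear":[0,0,-0.0015],"twist":[0,0,0],"fingers":1}]'
```

```text
time: 18.93
position: [0.6039, -0.1669, 0.0919]
tool_rot: [1.101, 1.358, -1.354]
ft_force: [2.0, -2.5, 5.8]
grip_width: 0.154
time: 19.1
position: [0.6039, -0.1648, 0.0919]
tool_rot: [1.101, 1.358, -1.354]
ft_force: [2.1, -4.4, 5.5]
grip_width: 0.154
time: 19.27
position: [0.6039, -0.1647, 0.0919]
tool_rot: [1.1, 1.356, -1.355]
ft_force: [2.1, -4.9, 5.1]
grip_width: 0.155
```

```bash
python3 -m creep '[{"linear":[0,0,-0.001],"twist":[0,0,0],"fingers":1},{"linear":[0,0,-0.0015],"twist":[0,0,0],"fingers":1}]'
python3 - <<'E'
from h import *
st(); im,d,X=shoot("side","side17"); print([(n,l,np.round(a["centre"],3),round(a["conf"],2)) for n in ("side",) for l in ("staple","pin_grip","case") for a in nets.place_of(n,l)[:1]])
E
```

```text
time: 19.43
position: [0.604, -0.1637, 0.0919]
tool_rot: [1.1, 1.355, -1.355]
ft_force: [2.4, -5.0, 4.6]
grip_width: 0.156
t 19.43 pos [ 0.604  -0.1637  0.0919] F [ 2.35 -4.97  4.58] grip 0.16
tool axes cols(x,y,z):
 [[-0.201  0.98   0.005]
 [-0.005  0.004 -1.   ]
 [-0.98  -0.201  0.004]]
[('side', 'staple', array([ 0.583, -0.104,  0.066]), 0.88), ('side', 'pin_grip', array([ 0.606, -0.166,  0.085]), 0.46), ('side', 'case', array([ 0.496, -0.104, -0.002]), 0.95)]
```

```bash
python3 -m creep '[{"linear":[0,0,0],"twist":[0,0,0],"fingers":0.1},{"linear":[0,0,0],"twist":[0,0,0],"fingers":0.1},{"linear":[0,0,0],"twist":[0,0,0],"fingers":0.1},{"linear":[-0.03,0,0],"twist":[0,0,0],"fingers":0},{"linear":[-0.065,0,0],"twist":[0,0,0],"fingers":-0.4},{"linear":[-0.1,0,0],"twist":[-5,0,0],"fingers":-1},{"linear":[-0.12,0,0.02],"twist":[-12,0,0],"fingers":-1},{"linear":[-0.12,0,0.04],"twist":[-19,0,0],"fingers":-1}]'
python3 - <<'E'
from h import *
st(); plan([.497,-.28,.19],88.5,25); im,d,X=shoot("side","side18"); 
print([(n,l,np.round(a["centre"],3),round(a["conf"],2)) for n in ("side",) for l in ("staple","pin_grip","case","hasp_tip") for a in nets.place_of(n,l)[:1]])
im,d,X=shoot("wrist","w18")
print([(n,l,np.round(a["centre"],3),round(a["conf"],2)) for n in ("wrist",) for l in ("staple","pin_grip","hasp_tip") for a in nets.place_of(n,l)[:1]])
E
```

```text
time: 20.3
position: [0.6312, -0.1986, 0.2137]
tool_rot: [0.872, 1.517, -1.065]
ft_force: [0.6, -1.1, 0.5]
grip_width: 0.677
t 20.3 pos [ 0.6312 -0.1986  0.2137] F [ 0.62 -1.09  0.51] grip 0.68
tool axes cols(x,y,z):
 [[-0.195  0.922  0.335]
 [-0.001  0.341 -0.94 ]
 [-0.981 -0.184 -0.065]]
linear [ 0.0496 -0.1471  0.0331]
twist [-69.61   5.42  28.93]
[('side', 'staple', array([ 0.581, -0.102,  0.066]), 0.55), ('side', 'pin_grip', array([ 0.608, -0.166,  0.086]), 0.95), ('side', 'case', array([ 0.492, -0.101,  0.   ]), 0.71)]
[('wrist', 'staple', array([ 0.579, -0.099,  0.063]), 0.97), ('wrist', 'pin_grip', array([ 0.604, -0.164,  0.085]), 0.6), ('wrist', 'hasp_tip', array([ 0.577, -0.102,  0.033]), 0.94)]
```

View pics/side18.png

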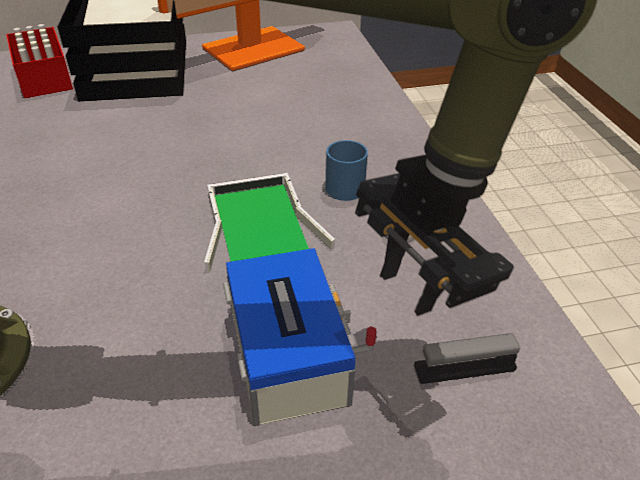

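View pics/w18.png

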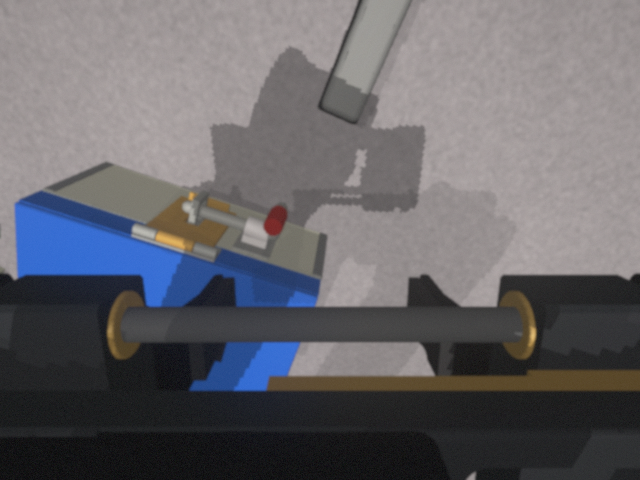

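```bash
python3 -m creep '[{"linear":[0,-0.015,0.004],"twist":[-6,0.5,2.5],"fingers":-1},{"linear":[0,-0.03,0.008],"twist":[-12,1,5],"fingers":-1},{"linear":[0,-0.045,0.012],"twist":[-18,1.4,7.5],"fingers":-1},{"linear":[0.01,-0.06,0.016],"twist":[-24,1.9,10],"fingers":-1},{"linear":[0.015,-0.075,0.02],"twist":[-30,2.3,12.5],"fingers":-1},{"linear":[0.02,-0.09,0.023],"twist":[-36,2.8,15],"fingers":-1},{"linear":[0.03,-0.105,0.026],"twist":[-42,3.3,17.5],"fingers":-1},{"linear":[0.035,-0.12,0.029],"twist":[-48,3.8,20],"fingers":-1}]'
python3 - <<'E'
from h import *
st(); plan([.497,-.28,.19],88.5,25)
E
```

```text
time: 21.42
position: [0.5181, -0.2682, 0.1949]
tool_rot: [0.54, 1.591, -0.105]
ft_force: [0.4, -0.8, -0.9]
grip_width: 1.001
t 21.42 pos [ 0.5181 -0.2682  0.1949] F [ 0.35 -0.82 -0.88] grip 1.0
tool axes cols(x,y,z):
 [[ 0.002  0.399  0.917]
 [ 0.275  0.881 -0.384]
 [-0.961  0.253 -0.108]]
linear [ 0.0014 -0.0201 -0.0142]
twist [-22.06   1.44   8.97]
```

```bash
python3 -m creep '[{"linear":[0,-0.005,-0.004],"twist":[-5.5,0.4,2.3],"fingers":-1},{"linear":[0,-0.01,-0.008],"twist":[-11,0.7,4.5],"fingers":-1},{"linear":[0.001,-0.015,-0.012],"twist":[-16.5,1.1,6.7],"fingers":-1},{"linear":[0.001,-0.02,-0.014],"twist":[-22,1.4,9],"fingers":-1},{"linear":[0.001,-0.02,-0.014],"twist":[-22,1.4,9],"fingers":-1},{"linear":[0.001,-0.02,-0.014],"twist":[-22,1.4,9],"fingers":-1}]'
python3 - <<'E'
from h import *
s=st(); print(np.round(s["joint_positions"],3))
im,d,X=shoot("top","top19");im=im.astype(int)
m=(im[...,2]>100)&(im[...,0]<60)&(X[...,2]>.1)&(X[...,2]<.12);m[:,:300]=0;P=X[m]
q=cv2.minAreaRect(np.c_[P[:,0],P[:,1]].astype(np.float32)*1000);print(q)
im,d,Xs=shoot("side","side19")
m=(Xs[...,2]>.015)&(Xs[...,2]<.08)&(abs(Xs[...,1]+.212)<.015)&(abs(Xs[...,0]-.495)<.06)
P=Xs[m];c=np.polyfit(P[:,0],P[:,1],1);print("end",len(P),"slope deg",np.degrees(c[0]),"y",np.polyval(c,.495))
print([(n,l,np.round(a["centre"],3),round(a["conf"],2)) for n in ("side","top") for l in ("case","case_end","bay") for a in nets.place_of(n,l)[:1]])
plan([.495,-.235,.052],88.5,25)
E
```

```text
time: 21.92
position: [0.4981, -0.2808, 0.1903]
tool_rot: [0.369, 1.539, 0.312]
ft_force: [0.7, 0.7, 0.4]
grip_width: 1.0
t 21.92 pos [ 0.4981 -0.2808  0.1903] F [0.66 0.73 0.41] grip 1.0
tool axes cols(x,y,z):
 [[ 0.013  0.034  0.999]
 [ 0.421  0.906 -0.036]
 [-0.907  0.421 -0.003]]
[ 1.024  0.413 -0.45   1.52  -0.191  1.484  0.589]
((493.4158935546875, -99.25813293457031), (138.13424682617188, 219.05859375), 0.716296374797821)
end 1392 slope deg 0.6178071864239233 y -0.211906280382095
[('side', 'case_end', array([ 0.495, -0.211,  0.062]), 0.89), ('top', 'case', array([ 0.495, -0.104, -0.002]), 0.88), ('top', 'bay', array([0.508, 0.222, 0.002]), 0.79)]
linear [ 0.1451 -0.0179 -0.005 ]
twist [-0.32  0.09  0.12]
```

View pics/side19.png

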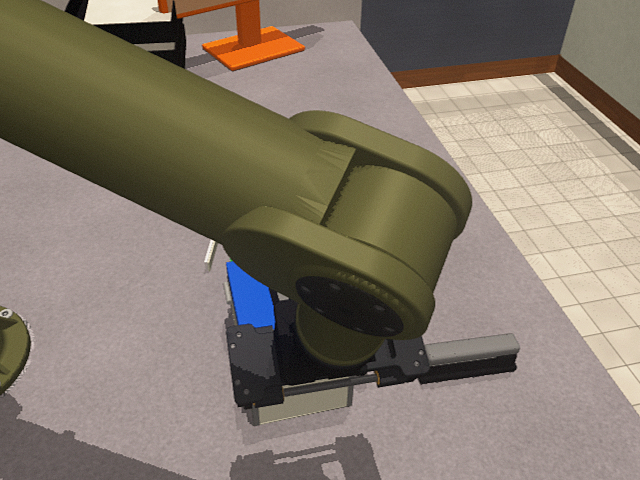

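```bash
python3 -m creep '[{"linear":[0.03,-0.006,0],"twist":[-1,0.5,0],"fingers":-1},{"linear":[0.06,-0.013,-0.001],"twist":[-2.5,1.15,0],"fingers":-1},{"linear":[0.09,-0.019,-0.002],"twist":[-2.5,1.15,0],"fingers":-1},{"linear":[0.12,-0.026,-0.003],"twist":[-2.5,1.15,0],"fingers":-1},{"linear":[0.138,-0.03,-0.0037],"twist":[-2.5,1.15,0],"fingers":-1},{"linear":[0.138,-0.03,-0.0037],"twist":[-2.5,1.15,0],"fingers":-1},{"linear":[0.138,-0.03,-0.0037],"twist":[-2.5,1.15,0],"fingers":-1}]'
python3 - <<'E'
from h import *
st(); im,d,X=shoot("side","side20"); plan([.495,-.23,.052],90.6,25)
E
```

```text
time: 22.9
position: [0.4952, -0.2489, 0.0529]
tool_rot: [0.33, 1.549, 0.354]
ft_force: [0.6, 0.0, 0.8]
grip_width: 0.997
t 22.9 pos [ 0.4952 -0.2489  0.0529] F [0.57 0.03 0.81] grip 1.0
tool axes cols(x,y,z):
 [[-0.009 -0.013  1.   ]
 [ 0.422  0.906  0.016]
 [-0.906  0.422 -0.002]]
linear [ 0.0102  0.0172 -0.0009]
twist [ 0.25 -0.11  0.12]
```

View pics/side20.png

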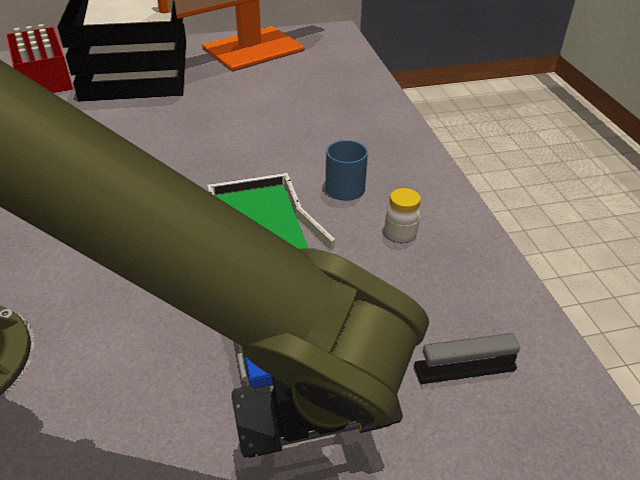

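```bash
python3 -m creep '[{"linear":[0.0042,0.0091,0],"twist":[0,0,0],"fingers":-1},{"linear":[0.0076,0.0163,0],"twist":[0,0,0],"fingers":-1},{"linear":[0.0105,0.0227,0],"twist":[0,0,0],"fingers":-1},{"linear":[0.0139,0.0299,0.001],"twist":[0,0,0],"fingers":-1},{"linear":[0.0181,0.039,0.002],"twist":[0,0,0],"fingers":-1},{"linear":[0.0228,0.0489,0.0035],"twist":[0,0,0],"fingers":-1},{"linear":[0.0274,0.0589,0.005],"twist":[0,0,0],"fingers":-1},{"linear":[0.0321,0.0689,0.0063],"twist":[0,0,0],"fingers":-1}]'
python3 - <<'E'
from h import *
st(); im,d,X=shoot("top","top21");im=im.astype(int)
m=(im[...,2]>100)&(im[...,0]<60)&(X[...,2]>.1)&(X[...,2]<.12);m[:,:200]=0;P=X[m]
q=cv2.minAreaRect(np.c_[P[:,0],P[:,1]].astype(np.float32)*1000);print(q)
E
```

```text
time: 23.62
position: [0.5016, -0.1758, 0.0544]
tool_rot: [0.326, 1.545, 0.348]
ft_force: [-0.2, -5.2, 4.2]
grip_width: 0.999
t 23.62 pos [ 0.5016 -0.1758  0.0544] F [-0.17 -5.19  4.25] grip 1.0
tool axes cols(x,y,z):
 [[-0.004 -0.013  1.   ]
 [ 0.416  0.909  0.014]
 [-0.909  0.416  0.002]]
((498.14190673828125, -50.37528991699219), (139.70492553710938, 218.11268615722656), 0.7603380084037781)
```

View pics/top21.png

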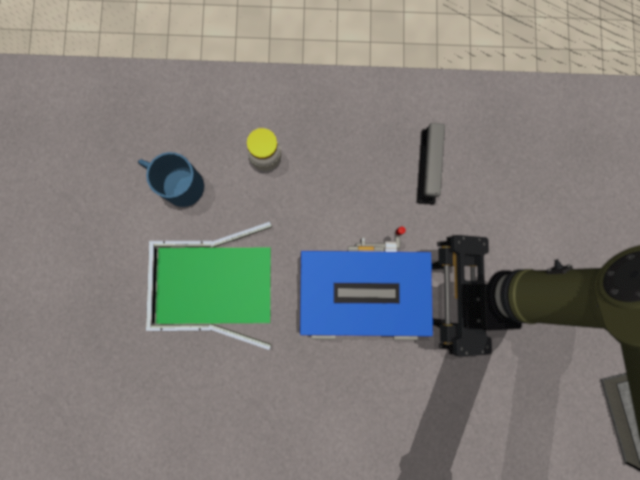

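```bash
python3 -m creep '[{"linear":[0.0042,0.0091,0.0015],"twist":[0,0,0],"fingers":-1},{"linear":[0.0088,0.019,0.003],"twist":[-0.2,0.1,0],"fingers":-1},{"linear":[0.0134,0.029,0.0045],"twist":[-0.4,0.2,0],"fingers":-1},{"linear":[0.018,0.039,0.006],"twist":[-0.5,0.25,0],"fingers":-1},{"linear":[0.0227,0.049,0.0075],"twist":[-0.7,0.3,0],"fingers":-1},{"linear":[0.0273,0.059,0.009],"twist":[-0.9,0.4,0],"fingers":-1},{"linear":[0.0319,0.069,0.0105],"twist":[-0.9,0.4,0],"fingers":-1},{"linear":[0.0365,0.079,0.012],"twist":[-0.9,0.4,0],"fingers":-1}]'
python3 - <<'E'
from h import *
st(); im,d,X=shoot("top","top22");im=im.astype(int)
m=(im[...,2]>100)&(im[...,0]<60)&(X[...,2]>.1)&(X[...,2]<.12);m[:,:180]=0;P=X[m]
q=cv2.minAreaRect(np.c_[P[:,0],P[:,1]].astype(np.float32)*1000);print(q)
E
```

```text
time: 24.33
position: [0.512, -0.0882, 0.054]
tool_rot: [0.314, 1.55, 0.362]
ft_force: [-0.0, -6.2, 4.6]
grip_width: 1.001
t 24.33 pos [ 0.512  -0.0882  0.054 ] F [-0.   -6.18  4.55] grip 1.0
tool axes cols(x,y,z):
 [[-0.012 -0.029  1.   ]
 [ 0.417  0.908  0.031]
 [-0.909  0.418  0.001]]
((506.13079833984375, 37.74617004394531), (136.27110290527344, 220.24513244628906), 1.6276955604553223)
```

View pics/top22.png

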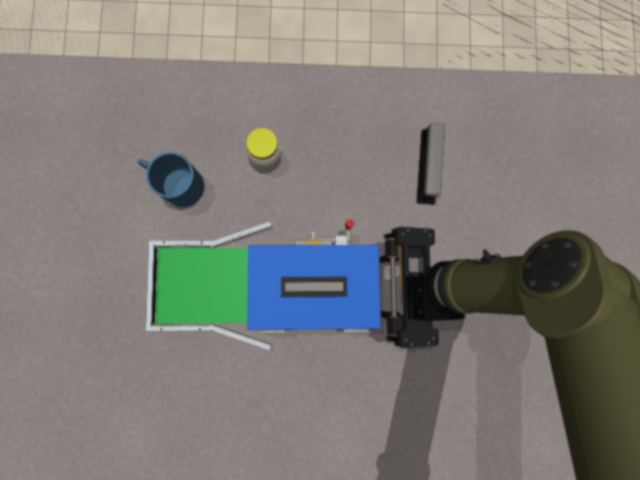

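```bash
python3 -m creep '[{"linear":[0.0042,0.0091,0.001],"twist":[0,0,0],"fingers":-1},{"linear":[0.0088,0.019,0.002],"twist":[0,0,0],"fingers":-1},{"linear":[0.0134,0.029,0.003],"twist":[0,0,0],"fingers":-1},{"linear":[0.018,0.039,0.003],"twist":[0,0,0],"fingers":-1},{"linear":[0.0227,0.049,0.003],"twist":[0,0,0],"fingers":-1},{"linear":[0.0273,0.059,0.003],"twist":[0,0,0],"fingers":-1},{"linear":[0.0319,0.069,0.003],"twist":[0,0,0],"fingers":-1},{"linear":[0.0355,0.077,0.003],"twist":[0,0,0],"fingers":-1}]'
python3 - <<'E'
from h import *
st(); im,d,X=shoot("top","top23");im=im.astype(int)
m=(im[...,2]>100)&(im[...,0]<60)&(X[...,2]>.1)&(X[...,2]<.12);m[:,:140]=0;P=X[m]
q=cv2.minAreaRect(np.c_[P[:,0],P[:,1]].astype(np.float32)*1000);print(q)
E
```

```text
time: 25.05
position: [0.5122, -0.0025, 0.0538]
tool_rot: [0.315, 1.55, 0.364]
ft_force: [0.1, -4.6, 2.6]
grip_width: 1.0
t 25.05 pos [ 0.5122 -0.0025  0.0538] F [ 0.11 -4.65  2.62] grip 1.0
tool axes cols(x,y,z):
 [[-0.012 -0.029  1.   ]
 [ 0.419  0.908  0.031]
 [-0.908  0.419  0.001]]
((507.18817138671875, 123.88526916503906), (137.219482421875, 219.91024780273438), 2.1835556030273438)
```

View pics/top23.png

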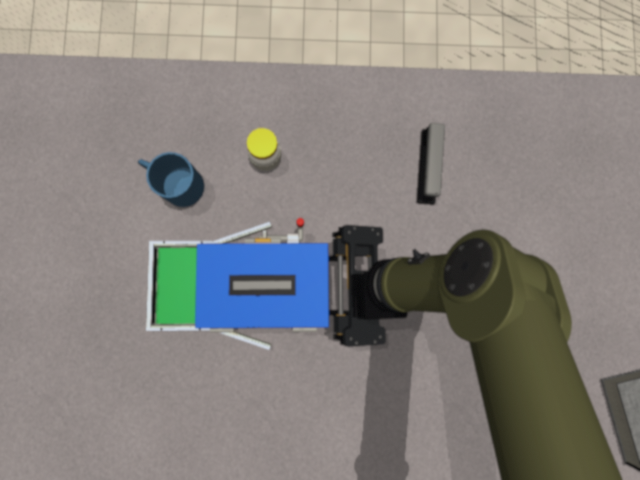

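```bash
python3 -m creep '[{"linear":[0.0042,0.0091,0],"twist":[0,0,0],"fingers":-1},{"linear":[0.0088,0.019,0],"twist":[0,0,0],"fingers":-1},{"linear":[0.0134,0.029,0],"twist":[0,0,0],"fingers":-1},{"linear":[0.018,0.039,0],"twist":[0,0,0],"fingers":-1},{"linear":[0.0227,0.049,0],"twist":[0,0,0],"fingers":-1},{"linear":[0.0273,0.059,0],"twist":[0,0,0],"fingers":-1},{"linear":[0.031,0.067,0],"twist":[0,0,0],"fingers":-1},{"linear":[0.0342,0.074,0],"twist":[0,0,0],"fingers":-1}]'
python3 -m creep '[{"linear":[0.0013,0.0027,0],"twist":[0,0,0],"fingers":-1},{"linear":[0.0021,0.0045,0],"twist":[0,0,0],"fingers":-1}]'
```

```text
time: 25.77
position: [0.5091, 0.0796, 0.0536]
tool_rot: [0.316, 1.551, 0.365]
ft_force: [0.6, -6.4, 3.3]
grip_width: 0.999
time: 25.93
position: [0.5088, 0.0847, 0.0536]
tool_rot: [0.315, 1.551, 0.366]
ft_force: [0.3, -6.4, 4.0]
grip_width: 1.003
```

```bash
python3 -m creep '[{"linear":[0.0017,0.0036,0],"twist":[0,0,0],"fingers":-1},{"linear":[0.0034,0.0072,0],"twist":[0,0,0],"fingers":-1}]'
python3 -m creep '[{"linear":[0.001,0.0023,0],"twist":[0,0,0],"fingers":-1},{"linear":[0.0017,0.0036,0],"twist":[0,0,0],"fingers":-1}]'
python3 - <<'E'
from h import *
st(); im,d,X=shoot("top","top24");im=im.astype(int)
m=(im[...,2]>100)&(im[...,0]<60)&(X[...,2]>.1)&(X[...,2]<.12);m[:,:130]=0;P=X[m]
q=cv2.minAreaRect(np.c_[P[:,0],P[:,1]].astype(np.float32)*1000);print(q)
E
```

```text
time: 26.1
position: [0.5089, 0.0916, 0.0535]
tool_rot: [0.316, 1.551, 0.364]
ft_force: [0.3, -6.6, 3.9]
grip_width: 0.996
time: 26.27
position: [0.5086, 0.0961, 0.0535]
tool_rot: [0.316, 1.551, 0.365]
ft_force: [-0.3, -6.6, 4.8]
grip_width: 1.0
t 26.27 pos [0.5086 0.0961 0.0535] F [-0.28 -6.62  4.77] grip 1.0
tool axes cols(x,y,z):
 [[-0.014 -0.029  0.999]
 [ 0.42   0.907  0.032]
 [-0.907  0.421 -0.   ]]
((504.1647033691406, 220.50680541992188), (136.9120330810547, 217.40444946289062), 1.546370506286621)
```

Still moving at a steady 6.6 N. I continue in 2 mm steps until the end stop shows in the force.

```bash
python3 -m creep '[{"linear":[0.0008,0.0018,0],"twist":[0,0,0],"fingers":-1},{"linear":[0.0013,0.0027,0],"twist":[0,0,0],"fingers":-1}]'
python3 -m creep '[{"linear":[0.0008,0.0018,0],"twist":[0,0,0],"fingers":-1},{"linear":[0.0008,0.0018,0],"twist":[0,0,0],"fingers":-1}]'
python3 -m creep '[{"linear":[0.0008,0.0018,0],"twist":[0,0,0],"fingers":-1},{"linear":[0.0008,0.0018,0],"twist":[0,0,0],"fingers":-1}]'
```

```text
time: 26.48
position: [0.5086, 0.0987, 0.0534]
tool_rot: [0.316, 1.551, 0.365]
ft_force: [-0.1, -6.2, 4.6]
grip_width: 1.0
time: 26.65
position: [0.5087, 0.0997, 0.0534]
tool_rot: [0.315, 1.551, 0.364]
ft_force: [0.1, -8.6, 5.9]
grip_width: 0.998
time: 26.82
position: [0.5087, 0.0999, 0.0534]
tool_rot: [0.314, 1.551, 0.361]
ft_force: [-1.9, -13.1, 7.8]
grip_width: 0.999
```

```bash
python3 -m creep '[{"linear":[0.0004,0.0009,0],"twist":[0,0,0],"fingers":-1},{"linear":[0.0004,0.0009,0],"twist":[0,0,0],"fingers":-1}]'
python3 -m creep '[{"linear":[-0.006,-0.014,0],"twist":[0,0,0],"fingers":-1},{"linear":[-0.015,-0.032,0],"twist":[0,0,0],"fingers":-1},{"linear":[-0.03,-0.064,0],"twist":[0,0,0],"fingers":-1},{"linear":[-0.063,-0.06,0],"twist":[0,0,0],"fingers":-1},{"linear":[-0.095,-0.06,0],"twist":[0,0,0],"fingers":-1},{"linear":[-0.13,-0.08,0],"twist":[0,0,0],"fingers":-1},{"linear":[-0.15,-0.115,0],"twist":[0,0,0],"fingers":-1},{"linear":[-0.16,-0.15,0],"twist":[0,0,0],"fingers":-1}]'
python3 - <<'E'
from h import *
st(); im,d,X=shoot("top","top25");im=im.astype(int)
m=(im[...,2]>100)&(im[...,0]<60)&(X[...,2]>.1)&(X[...,2]<.12);m[:,:130]=0;P=X[m]
q=cv2.minAreaRect(np.c_[P[:,0],P[:,1]].astype(np.float32)*1000);print(q)
shoot("side","side25")
for n in ("side","top"):
  for l in ["case","bay","staple","pin_grip","hasp_tip","lid_edge","jar","mug","stapler"]:
    r=nets.place_of(n,l); print(n,l,[(np.round(a["centre"],3).tolist(),round(a["conf"],2)) for a in r[:1]])
E
```

```text
time: 26.98
position: [0.5087, 0.1, 0.0533]
tool_rot: [0.314, 1.551, 0.36]
ft_force: [-2.2, -15.2, 10.1]
grip_width: 0.996
time: 27.65
position: [0.5162, -0.0994, 0.1382]
tool_rot: [0.313, 1.548, 0.367]
ft_force: [1.0, 0.1, -0.2]
grip_width: 0.995
t 27.65 pos [ 0.5162 -0.0994  0.1382] F [ 0.98  0.13 -0.23] grip 1.0
tool axes cols(x,y,z):
 [[-0.011 -0.033  0.999]
 [ 0.42   0.907  0.034]
 [-0.908  0.42   0.004]]
((503.7972106933594, 224.13238525390625), (136.8794403076172, 217.8717498779297), 1.9561011791229248)
side case [([0.503, 0.22, -0.003], 0.72)]
side bay []
side staple []
side pin_grip []
side hasp_tip []
side lid_edge []
side jar [([0.762, 0.137, 0.001], 0.66)]
side mug []
side stapler []
top case [([0.5, 0.22, -0.0], 0.78)]
top bay []
top staple [([0.59, 0.23, 0.067], 0.69)]
top pin_grip [([0.614, 0.168, 0.082], 0.65)]
top hasp_tip [([0.577, 0.227, 0.04], 0.38)]
top lid_edge [([0.58, 0.225, 0.11], 0.83)]
top jar [([0.759, 0.136, 0.002], 0.69)]
top mug [([0.695, 0.289, -0.0], 0.59)]
top stapler [([0.753, -0.186, 0.002], 0.83)]
```

View pics/side25.png

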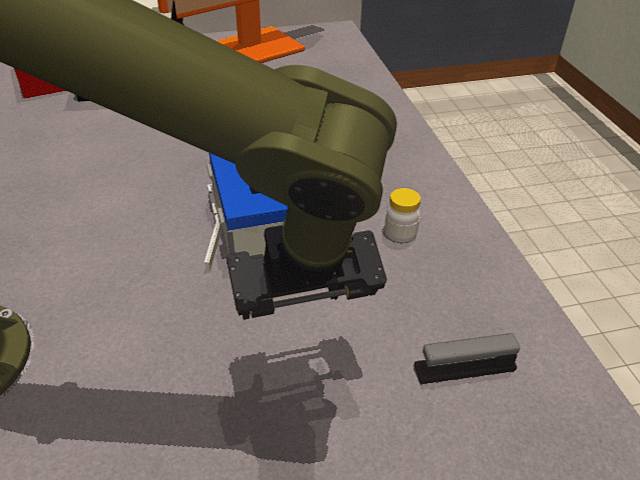

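View pics/top25.png

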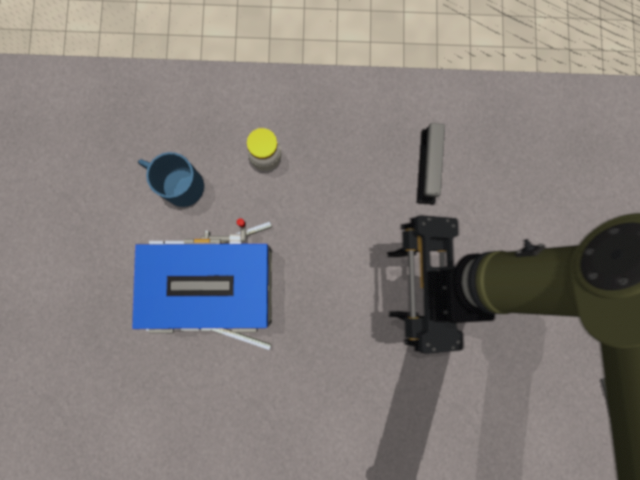

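```bash
python3 -m creep '[{"linear":[-0.03,-0.025,0],"twist":[0,0,0],"fingers":-1},{"linear":[-0.06,-0.05,0],"twist":[0,0,0],"fingers":-1},{"linear":[-0.09,-0.075,-0.01],"twist":[0,0,0],"fingers":-1},{"linear":[-0.11,-0.1,-0.02],"twist":[0,0,0],"fingers":-1},{"linear":[-0.13,-0.13,-0.03],"twist":[0,0,0],"fingers":-1},{"linear":[-0.14,-0.165,-0.04],"twist":[0,0,0],"fingers":-1},{"linear":[-0.15,-0.2,-0.05],"twist":[0,0,0],"fingers":-1},{"linear":[-0.15,-0.22,-0.06],"twist":[0,0,0],"fingers":-1}]'
python3 - <<'E'
from h import *
st(); im,d,X=shoot("side","side26"); cv2.imwrite("pics/side26c.png",cv2.resize(im[130:290,170:370,::-1],None,fx=4,fy=3.7,interpolation=cv2.INTER_CUBIC))
for n in ("side",):
  for l in ["case","staple","pin_grip","hasp_tip","jar","mug","stapler"]:
    r=nets.place_of(n,l); print(n,l,[(np.round(a["centre"],3).tolist(),round(a["conf"],2)) for a in r[:1]])
E
```

```text
time: 29.32
position: [0.4619, -0.3685, 0.1784]
tool_rot: [0.317, 1.551, 0.36]
ft_force: [-0.1, -0.5, -0.5]
grip_width: 0.999
t 29.32 pos [ 0.4619 -0.3685  0.1784] F [-0.09 -0.49 -0.5 ] grip 1.0
tool axes cols(x,y,z):
 [[-0.012 -0.025  1.   ]
 [ 0.418  0.908  0.028]
 [-0.908  0.418 -0.001]]
side case [([0.504, 0.218, -0.003], 0.79)]
side staple [([0.592, 0.222, 0.067], 0.88)]
side pin_grip [([0.617, 0.162, 0.088], 0.64)]
side hasp_tip [([0.592, 0.222, 0.066], 0.25)]
side jar [([0.764, 0.134, 0.003], 0.69)]
side mug [([0.697, 0.289, -0.0], 0.78)]
side stapler []
```

View pics/side26c.png

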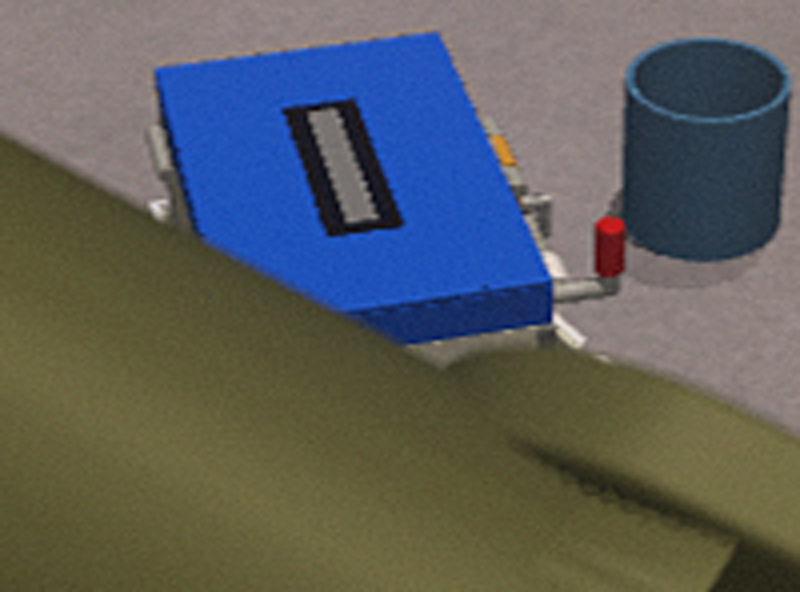

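```bash
python3 -c "
from bench import job; print(job.close_job())"
```

```text
the job is handed in; nothing more can be done
None
```

The carrier is shut, hasped, pinned and fully home in the dispatch bay, and I handed the job in at about 29.5 s of the 70 s allowed. The hand-in reports no verdict.

**What I did**
- **Lid:** I pressed the lid shut; its top measured about 112 mm above the desk.
- **Hasp:** The first two pushes pressed on the hinge as well and slid the carrier about 15 mm sideways. I re-gripped, straddled the staple and pressed the leaf until the force rose. From above, the lip was then hidden under the lid.
- **Pin:** I gripped the red handle and slid the pin about 46 mm until it met its stop. The handle then stood about 61 mm behind the staple, and the pin showed through the staple in the wrist picture.
- **Slide:** I pushed the end face with both open fingers, corrected the sideways offset on the way in, and stopped when the force rose from 6.6 N to 15 N with no further movement.

**Last checks**
- **Carrier position:** It is upright at about (0.504, 0.22), turned about 2°. The bay measured (0.505–0.508, 0.222), turned 1.8°, so they agree within camera error.
- **Lid and pin:** The lid still looked shut, and the handle was still 60–62 mm behind the staple.
- **Hasp after the slide:** I did not get a clear view of the hasp tip. One camera gave only a low-confidence guess that repeated the staple's position; the other put the tip close to the face.
- **Bystanders:** The jar, mug and stapler read within 4 mm of where they started, and the robot was touching nothing.

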